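Hook the S-hook into the hanging scale and draw out its tongue

ROBOT

A 6-joint arm with a two-finger parallel gripper is mounted at the origin on the work surface. World frame = base frame: x ahead of the robot, y to its left, z up, the work surface at z = 0. Lengths are in m, angles in degrees, forces in N, time in s.
With the tool pointing down it reaches from about 0.4 to 0.825 m from the base axis. Payload 7 kg.
Tool frame: the origin (TCP) lies at the very end of the fingers, on their centre line; the grasp point (between the pads) lies 19 mm behind it; x points along the fingers, y is the direction in which the jaws open and shut, and the axes are right-handed (so a half turn about x gives the same grasp; the last joint's range is limited). The gripper opens to 88 mm and grips with 3 to 60 N. Pads are 19 mm wide; open, the fingers measure 130 mm over their backs; the gripper's body (78 mm by 193 mm) begins 47 mm behind the grasp point.
Start: joints at [-56.545, 20.546, 0.682, 0, -70.136, -16.507], TCP at [0.197, -0.646, 0.227] pointing down, gripper open.
Joint ranges: [-176.03, 176.03], [-82.01, 121.73], [-58.28, 71.71], [-173.87, 95.51], [-174.79, -0.11], [-173.66, 173.66]. Speed limits (degrees/s): [136.94, 136.94, 172.46, 180, 180, 180].

INTERFACE

Orientations are given as [roll, pitch, yaw] about the fixed x, y, z axes, in that order (R = Rz(yaw) Ry(pitch) Rx(roll)).
In Python, from plant import monitor, eyes, ticket gives the robot as it stands. The module is installed in compiled form; this text tells all that it offers.
- The arm moves only by the shell command python3 -m crank 'ROWS'. ROWS is JSON, a list of rows, each an object with "linear": the shift along the world's x, y, z in units of 60 mm (1.0 is 60 mm), a list of three; "rot": the turn, a rotation vector about the world's x, y, z in units of 5 degrees (1.0 is 5 degrees), a list of three; "hand": the opening, from 0 (shut) to 1 (fully open). In form: [{"linear": [tx, ty, tz], "rot": [ax, ay, az], "hand": hand}, ...]. A call has 1 to 20 rows; each row shifts and turns the pose as measured when the row begins; what a row does not reach is not made up. A row lasts 1/8 s, in which the tool goes at most 62.5 mm and 10.7 degrees, less where a joint would pass 70% of its speed; a pose out of reach is approached as far as the arm can. A call is refused whole if a number of a shift passes 1 or a number of a turn 1, either way. A call with a gripper value outside its range is refused whole. The fingers move at their own pace and stop on an object; the grip force is fixed at half the most. Time passes only in rows, so rows that do not move let the fingers close. It gives the time, the measured TCP pose, the force and the opening at its end, in the units of the state.
- monitor.get_obs(): the state, without advancing time (a new reading comes with each control period).
- eyes.snapshot(name): name is "scene" or "top"; returns a dict with "image" (480x640x3 uint8, red, green, blue), "depth" (480x640 float32, m along the optical axis (not along the pixel's ray), 0 where there is no reading), "K" (3x3 intrinsics, pixels), "camera_from_world" (4x4, takes a point from world to camera coordinates). Camera axes: x right, y up, looking along -z (the intrinsics and any distortion apply to the point x, -y, -z); pixel columns grow to the right and rows downward; lengths in m; the calibration is good to about 2 mm. A picture is of the moment at which its call begins.
- ticket.close_job(): hands the job in, once; it reports no verdict.
The state is a dict: "clock": time; "joint_pos": joint angles; "qvel": joint speeds; "tau": joint torques, N m; "tool_pos": TCP position; "orientation": TCP orientation; "force": force on the tool from outside, world axes, zero at the start; "moment": the same for the moment, N m; "opening": finger opening in m.
Only numpy, scipy, OpenCV 4.12 (cv2) and the standard library are available. Lean on these libraries where they do the work, as an engineer would, in place of code of your own. Each camera call takes 0.05 s, during which the arm holds its last target.

TASK

Get the hanging scale ready for weighing: take the S-hook with the orange grip lug from its wooden rest, put the free end of its upper bend down through the small hole in the scale's yellow tongue, and draw the tongue out with the hook until it stops. Leave the hook hanging freely from the tongue; go gently: touch and feel with less than 8 N until the tip is well through, draw with less than 20 N, and leave the other things on the bench where they are.

Things in the scene. Friction and masses are not known exactly. Their poses are not given: they have to be found in the camera images.
- hook: Steel S-hook of 6 mm round wire, about 90 g, bent in its y-z plane (34 mm wide in y), z up when it stands or hangs. Origin: centre of the upper bend (centre-line radius 14 mm; inside top 11 mm above the origin). At y = -14 mm the wire goes straight down to z = -30 mm, then crosses over to the lower bend (lowest point z = -87 mm). At the start it stands upright, a little loose, in the slot of the rest.
- hook_lug (a point): Middle of the orange plastic grip lug on top of the hook, at (0, 0, +30) mm in the hook's frame; the lug is 12 mm thick (x), 30 mm wide (y) and 32 mm high. Pinch it across its thickness, from above.
- hook_tip (a point): Lowest point of the rounded end (6 mm thick) of the straight free leg that goes down from the upper bend at y = +14 mm; at (0, +14, -15) mm in the hook's frame. This end goes down through the tongue's hole.
- hook_rest: Wooden block, 80 x 100 mm, 55 mm high, fixed; origin at the centre of its underside. A slot in its top (9 mm in x, 38 mm in y, 45 mm deep) holds the lower bend of the hook. It stands on the left or right of the bench, turned by at most 0.4 rad (the scale by 0.25), so the hook's y points roughly to the robot's left.
- scale: Bench hanging scale, fixed: grey base 200 x 170 mm, post, white head 130 mm wide, 115 to 185 mm above the bench, its front face at x = -50 mm. Origin on the bench under the head; front = -x, z up. A flat yellow tongue sticks out of the head along -x. Hook, fingers or arm may never load it with over 20 N, nor the hook with over 8 N before its tip is 20 mm below the tongue's unloaded top.
- tongue_slot (a point): Where the tongue leaves the head: middle of the slot at the tongue's top surface, (-50, 0, 150) mm in the scale's frame, fixed. The tongue runs from here along -x, 34 mm wide (y = -17 to +17 mm), 4 mm thick, sagging about 1 to 2 mm. It gives downward like a spring, about 1 mm per N, at most 14 mm, staying level. Sliding it in or out takes about 9 N.
- hole_when_out (a point): Fixed point, NOT the present hole: where the hole's centre is once the tongue is fully out at its stop, (-215, 0, 150) mm in the scale's frame. The round hole is 13 mm across, on the centre line, 17 mm from the tongue's front end. At the start it is 40 to 90 mm nearer the head than this; no reading tells where: look, or feel along the tongue with the hook's tip.
- scale_front (a point): Front middle of the scale's base plate, on the bench, (-80, 0, 0) mm in its frame. Done well, the hook is brought in from beside the tongue, over either long side; tip through the hole, and its upper bend rests on the strip between hole and side edge, the tip about 26 mm below the tongue's top.
- tag_tray: Blue open tray with tag plates, 100 x 130 x 35 mm (plates up to 60 mm high), fixed; origin at the centre of its underside. It stands on the side of the bench opposite the rest.
- spare_hook: Bystander: a plain steel S-hook without a lug, lying flat, about 80 x 34 x 6 mm. Origin at the upper bend.
- tape_roll: Bystander: roll of brown tape lying flat, 100 mm across, 48 mm high; origin under its centre.
- tape_dispenser: Bystander: grey tape dispenser 160 x 60 mm, about 107 mm high; origin under its centre.
- marker: Bystander: black and red marker pen, 125 mm long along x, 16 mm thick; origin under the black part's middle.
- mug: Bystander: white mug, 80 mm across, 90 mm high; origin under its centre.
- cleaner: Bystander: blue jar with a white cap, 64 mm across, 100 mm high; origin under its centre.
There are look-alikes about, which are no part of the job. Leave any white look-alike of the hook alone.

How it is judged (in metres and radians):
On the way, in this order (a step that is already met when the one before it is completed fails the run):
1. the S-hook is lifted clear of its rest (height (world z) of hook above 0.16 m), for 0.1 s.
2. the tip of the hook's upper bend is down through the hole, before the tongue is drawn out (z of hook_tip in the frame of scale below 0.13 m and z of hook in the frame of scale above 0.125 m and y of hook_tip in the frame of scale between -0.01 and 0.01 m and x of hook_tip in the frame of scale between -0.19 and -0.115 m), for 0.1 s.
3. the tongue is drawn out to its stop with the hook (z of hook_tip in the frame of scale below 0.13 m and z of hook in the frame of scale above 0.125 m and y of hook_tip in the frame of scale between -0.01 and 0.01 m and x of hook_tip in the frame of scale between -0.224 and -0.207 m), for 0.2 s.
At the end, for the whole second after the job is handed in: The hook hangs at rest from the tongue (under 30 mm/s, within 0.35 rad of upright); in the scale's frame its tip is below z = 130 mm, within 10 mm of y = 0 and at x = -207 to -224 mm (tongue at its stop), and its origin is above z = 125 mm (all of step 3 and angle between hook's own z axis and vertical below 0.35 rad and linear speed of hook below 0.03 m/s and contact force between hook and scale above 0.2 N); the robot touches nothing.
It fails at once if the hook presses or drags on the scale with more than 8 N before its tip is well through the hole (contact force between scale and hook above 8 N and z of hook_tip in the frame of scale above 0.13 m).
It fails at once if the scale feels more than 20 N from hook, fingers or arm (contact force between scale and hook above 20 N or contact force between scale and the fingers above 20 N or contact force between scale and the arm above 20 N).
It fails at once if a bystander is pushed more than 30 mm (distance of any of spare_hook, tape_roll, tape_dispenser, marker, mug, cleaner from where it was at the start of the episode above 0.03 m).
It also fails if it takes over 58 s, if anything falls off the work surface, if the arm or the gripper's body presses on something with over 40 N, if the wrist force passes 120 N, or if a joint passes its speed limit or range.

## Working session

There is one attempt and no reset: what is moved stays moved. The work goes in short steps, Python scripts to look and compute and a shell command to move; the robot and the scene stay as the last step left them, time stands still between calls to the robot, and variables do not carry over. Pictures are saved under pics/ and viewed, and the job is handed in when it is done.

```bash
mkdir -p pics; ls; cat > h.py <<'E'
import numpy as np, cv2
from plant import monitor, eyes
def snap(name,fn):
    s=eyes.snapshot(name); cv2.imwrite('pics/'+fn,s['image'][...,::-1]); np.savez('pics/'+fn+'.npz',**s); return s
def pt(s,u,v,d=None):
    K=s['K'];T=np.linalg.inv(s['camera_from_world'])
    d=s['depth'][v,u] if d is None else d
    c=np.array([(u-K[0,2])/K[0,0]*d,-(v-K[1,2])/K[1,1]*d,-d,1]); return (T@c)[:3]
def onz(s,u,v,z):
    K=s['K'];T=np.linalg.inv(s['camera_from_world'])
    r=T[:3,:3]@np.array([(u-K[0,2])/K[0,0],-(v-K[1,2])/K[1,1],-1]);o=T[:3,3]
    return o+r*(z-o[2])/r[2]
def proj(s,p):
    c=s['camera_from_world']@np.append(p,1);K=s['K'];return K[0,0]*c[0]/-c[2]+K[0,2],K[1,1]*c[1]/c[2]+K[1,2]
def ld(fn): return dict(np.load('pics/'+fn+'.npz'))
E
python3 - <<'E'
from h import *
print(monitor.get_obs())
for n in('scene','top'):
    s=snap(n,n+'0.png');print(s['K'],np.linalg.inv(s['camera_from_world']))
E
```

```text
pics
{'clock': 0.0, 'joint_pos': array([-5.65446126e+01,  2.05903914e+01,  6.33094826e-01, -2.18513391e-02,
       -7.01356649e+01, -1.65064954e+01]), 'qvel': array([-0.06504158, -0.09501535,  0.0168072 , -0.0576947 , -0.09337133,
       -0.03489135]), 'tau': array([ 5.71624514e-04, -5.82714808e+01,  2.93048948e+01,  6.99693918e+00,
        6.80900455e-03, -1.78523433e-04]), 'tool_pos': array([ 0.1966062 , -0.64520951,  0.22562387]), 'orientation': array([ 94.04776549,  89.90479529, 110.98921588]), 'force': array([-0.76935125, -0.21343285, -0.38026225]), 'moment': array([ 0.00890234, -0.02198009, -0.01188816]), 'opening': 0.08775936349900387}
[[453.57960079   0.         327.78832686]
 [  0.         453.57960079 243.35286435]
 [  0.           0.           1.        ]] [[-0.20628266 -0.58676649  0.78304058  1.32315454]
 [ 0.9783796  -0.11153257  0.17416616  0.16842185]
 [-0.01486034  0.80203838  0.5970876   0.70241929]
 [ 0.          0.          0.          1.        ]]
[[544.38029067   0.         322.28747134]
 [  0.         544.38029067 239.64212179]
 [  0.           0.           1.        ]] [[ 0.00674007  0.99570709 -0.0923145   0.41257401]
 [-0.99997506  0.00651637 -0.0027244   0.00391624]
 [-0.00211115  0.09233056  0.99572617  1.3116395 ]
 [ 0.          0.          0.          1.        ]]
```

View pics/scene0.png

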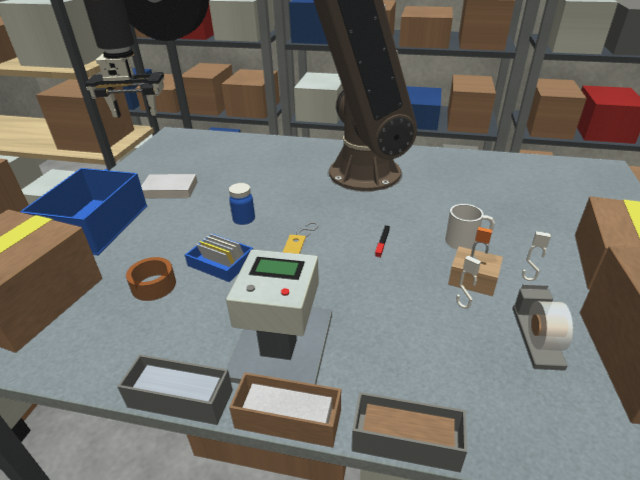

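View pics/top0.png

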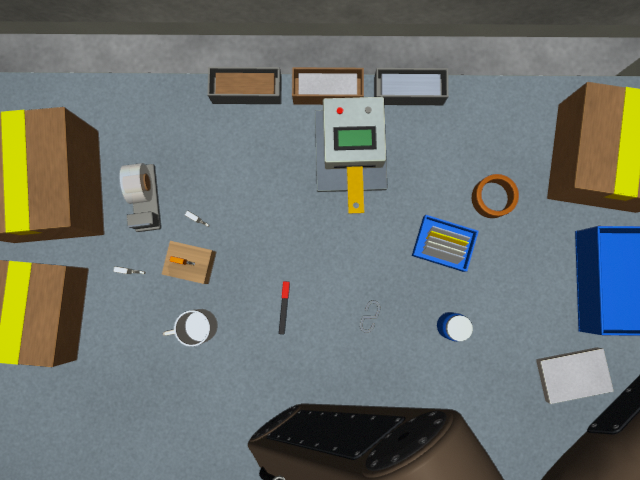

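The top view shows the orange lug at about (180,261) on the rest, the tongue at (355,190) with its hole at about (356,205), and white look-alikes at (128,270) and (197,218). The tray is on the right. I'll zoom in and measure.

```bash
python3 - <<'E'
from h import *
s=ld('top0.png');im=s['image'][...,::-1]
a=cv2.resize(im[180:310,100:230],(520,520),interpolation=cv2.INTER_CUBIC)
b=cv2.resize(im[85:225,310:400],(360,560),interpolation=cv2.INTER_CUBIC)[:520]
cv2.imwrite('pics/z0.png',np.hstack([a,b[:, :270]]))
c=ld('scene0.png')['image'][...,::-1]
a=cv2.resize(c[220:320,430:560],(520,400),interpolation=cv2.INTER_CUBIC)
b=cv2.resize(c[215:305,260:330],(280,360),interpolation=cv2.INTER_CUBIC)
o=np.zeros((400,800,3),np.uint8);o[:,:520]=a;o[:360,520:]=b;cv2.imwrite('pics/z1.png',o)
hsv=cv2.cvtColor(np.ascontiguousarray(im),cv2.COLOR_BGR2HSV)
def rep(s,m,name,zmin):
    n,l,st,ce=cv2.connectedComponentsWithStats(m.astype(np.uint8))
    for i in range(1,n):
        if st[i,4]>25:
            v,u=np.nonzero(l==i);P=np.array([pt(s,a,b) for a,b in zip(u,v)])
            print(name,st[i],ce[i].round(1),np.median(P,0).round(4),cv2.minAreaRect(np.c_[u,v].astype(np.float32)), 'zpct',np.percentile(P[:,2],[5,50,95]).round(3))
for n in('top','scene'):
    s=ld(n+'0.png');hsv=cv2.cvtColor(s['image'],cv2.COLOR_RGB2HSV);H,S,V=hsv[...,0],hsv[...,1],hsv[...,2]
    rep(s,(H>=5)&(H<18)&(S>200)&(V>150),n+' orange',0)
    rep(s,(H>=18)&(H<28)&(S>180)&(V>130),n+' yellow',0)
E
```

```text
top orange [477 175  41  40 403] [497.6 194. ] [ 0.6419 -0.4041  0.0495] ((497.0, 194.5), (39.0, 40.0), 90.0) zpct [0.046 0.049 0.054]
top yellow [347 166  17  47 678] [355.1 188.6] [ 0.6317 -0.0628  0.1502] ((355.21673583984375, 189.21881103515625), (46.040565490722656, 15.508060455322266), 88.15238952636719) zpct [0.147 0.15  0.154]
top yellow [427 232  40  14 132] [447.1 238.6] [ 0.5343 -0.2835  0.0467] ((446.8411865234375, 238.46469116210938), (39.37287902832031, 5.748657703399658), 12.52880859375) zpct [0.036 0.047 0.057]
top yellow [170 257  13   6  50] [176.1 259.7] [0.4751 0.321  0.1429] ((176.058837890625, 259.7352600097656), (12.14810562133789, 4.013213634490967), 12.52880859375) zpct [0.14  0.143 0.146]
```

View pics/z0.png

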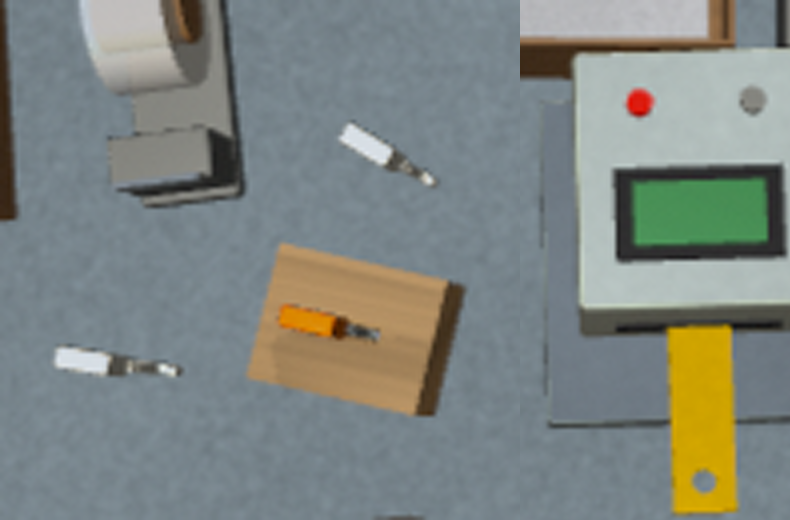

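View pics/z1.png

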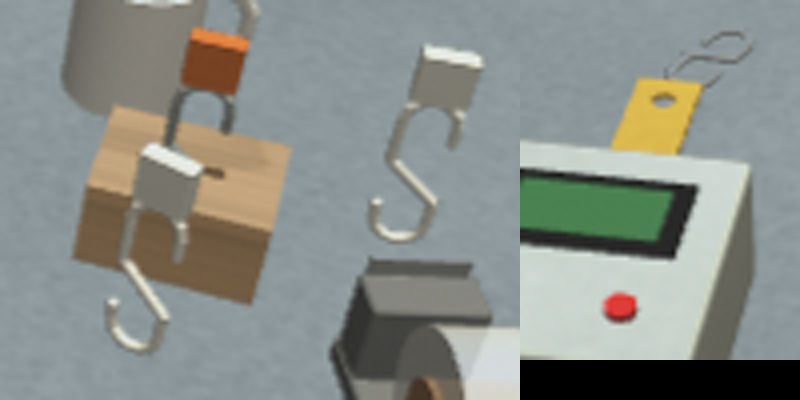

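```bash
python3 - <<'E'
from h import *
from scipy.spatial.transform import Rotation as Ro
s=ld('top0.png');hsv=cv2.cvtColor(s['image'],cv2.COLOR_RGB2HSV);H,S,V=[hsv[...,i].astype(int) for i in range(3)]
# tongue
m=(H>=18)&(H<28)&(S>150)&(V>110); roi=np.zeros_like(m);roi[160:220,340:372]=1;m&=roi
L=[];R=[]
for v in range(170,209):
    u=np.nonzero(m[v])[0]
    L.append(onz(s,u.min()-.5,v,.149));R.append(onz(s,u.max()+.5,v,.149))
L=np.array(L);R=np.array(R)
pl=np.polyfit(L[:,0],L[:,1],1);pr=np.polyfit(R[:,0],R[:,1],1);print('edges',pl,pr)
M=(L+R)/2;pm=np.polyfit(M[:,0],M[:,1],1);print('yaw deg',np.degrees(np.arctan(pm[0])))
vv,uu=np.nonzero(m);print('front row',vv.max(),onz(s,355,vv.max()+.5,.149),'head row',vv.min(),onz(s,355,vv.min()-.5,.149))
fill=cv2.morphologyEx(m.astype(np.uint8),cv2.MORPH_CLOSE,np.ones((9,9)))
w=255*m; 
h=(~m)&(fill>0);h[:198]=0;h[:,:350]=0;h[:,362:]=0
# weighted by saturation
Sv=(S[198:212,350:363]);print(Sv)
wt=np.clip((S[199:211,351:361].max()-S[199:211,351:361]).astype(float)-40,0,None);g=np.mgrid[199:211,351:361]
c=[(g[i]*wt).sum()/wt.sum() for i in(1,0)];print('hole px',c,onz(s,*c,.149))
# head top: light
mm=((S<40)&(V>170));mm[:90]=0;mm[175:]=0;mm[:,:315]=0;mm[:,395:]=0
mm=cv2.morphologyEx(mm.astype(np.uint8),cv2.MORPH_CLOSE,np.ones((25,25)));cn=max(cv2.findContours(mm,0,2)[0],key=cv2.contourArea)
r=cv2.minAreaRect(cn);q=np.array([onz(s,*p,.185) for p in cv2.boxPoints(r)]);print('head',r,q.round(4))
# rest
m=(H>=8)&(H<22)&(S>60)&(V>110);m[:238]=0;m[288:]=0;m[:,:158]=0;m[:,222:]=0
m=cv2.morphologyEx(m.astype(np.uint8),cv2.MORPH_CLOSE,np.ones((9,9)));cn=max(cv2.findContours(m,0,2)[0],key=cv2.contourArea)
r=cv2.minAreaRect(cn);q=np.array([onz(s,*p,.055) for p in cv2.boxPoints(r)]);print('rest',r,q.round(4),q.mean(0),np.linalg.norm(q-np.roll(q,1,0),axis=1))
# lug
m=(H>=8)&(H<25)&(S>190)&(V>120);m[:252]=0;m[272:]=0;m[:,:165]=0;m[:,196:]=0
cn=max(cv2.findContours(m.astype(np.uint8),0,2)[0],key=cv2.contourArea);r=cv2.minAreaRect(cn)
print('lug',r,onz(s,*r[0],.146))
print(V[254:270,168:192]);print(H[254:270,168:192])
for u,v in((122,269),(191,215),(128,183)):
    print(u,v,pt(s,u,v))
o=monitor.get_obs();print(Ro.from_euler('xyz',o['orientation'],degrees=True).as_matrix().round(3))
E
```

```text
edges [ 0.03733485 -0.06941955] [ 0.03419312 -0.10160883]
yaw deg 2.0484039137572494
front row 212 [ 0.57955343 -0.06298676  0.149     ] head row 166 [ 0.68255444 -0.06286392  0.149     ]
[[255 255 255 255 255 255 255 255 255 255 255 255 255]
 [255 255 255 255 255 255 255 255 255 255 255 255 255]
 [255 255 255 255 255 255 255 255 255 255 255 255 255]
 [255 255 255 255 255 255 255 255 255 255 255 255 255]
 [255 255 255 255 251 154 159 247 255 255 255 255 255]
 [255 255 255 164   6  14  16  40 178 255 255 255 255]
 [255 255 219  60  38  38  37  33  40 255 255 255 255]
 [255 255 211  43  36  37  39  37  20 232 255 255 255]
 [255 255 246  94  40  38  37  37  32 255 255 255 255]
 [255 255 255 209  81  38  37  15 179 255 255 255 255]
 [255 255 255 255 229 164 175 213 255 255 255 255 255]
 [255 255 255 255 255 255 255 255 255 255 255 255 255]
 [255 255 255 255 255 255 255 255 255 255 255 255 255]
 [255 255 255 255 255 255 255 255 255 255 255 255 255]]
hole px [np.float64(355.5689759644516), np.float64(204.92203595233286)] [ 0.59605632 -0.06419439  0.149     ]
head ((354.5, 125.5), (71.0, 79
[... 2864 characters left out ...]
6 16 15 16 17 17 17 11 13 14 13 20 30 30 40 50]
 [17 17 17 16 17 17 17 17 17 17 17 16 15 15 15 16 14 14 16 16 17 17 16 18]
 [17 16 17 17 17 17 17 17 17 17 17 16 17 17 17 17 16 16 17 17 17 17 17 17]
 [17 17 17 17 17 17 17 17 17 16 17 16 17 17 17 17 17 17 17 17 17 17 16 17]
 [17 16 17 17 17 17 17 17 17 17 17 16 17 17 17 16 16 17 17 17 16 17 17 17]
 [17 17 17 16 16 16 17 17 16 17 17 17 17 16 17 16 17 17 17 17 17 17 17 17]
 [17 17 17 17 17 17 17 16 17 16 16 17 17 17 16 16 17 17 17 18 17 17 17 17]]
122 269 [0.45521139 0.44080244 0.13184964]
191 215 [0.57364849 0.2936274  0.13581731]
128 183 [0.64894618 0.44400749 0.10802368]
[[-0.001 -0.291  0.957]
 [ 0.001  0.957  0.291]
 [-1.     0.001 -0.   ]]
```

```bash
python3 -m crank '[{"linear":[0.7,0.7,0.2],"rot":[0,0,1],"hand":0.5},{"linear":[0.7,0.7,0.2],"rot":[0,0,1],"hand":0.5},{"linear":[0.7,0.7,0.2],"rot":[0,0,1],"hand":0.5},{"linear":[0.7,0.7,0.2],"rot":[0,0,1],"hand":0.5},{"linear":[0.5,0.85,0.2],"rot":[0,0,1],"hand":0.5},{"linear":[0.5,0.85,0.2],"rot":[0,0,1],"hand":0.5},{"linear":[0.3,0.9,0.1],"rot":[0,0,1],"hand":0.5},{"linear":[0,1,0],"rot":[0,0,1],"hand":0.5},{"linear":[0,1,0],"rot":[0,0,1],"hand":0.5},{"linear":[0,1,0],"rot":[0,0,1],"hand":0.5},{"linear":[0,1,0],"rot":[0,0,1],"hand":0.5},{"linear":[0,1,0],"rot":[0,0,1],"hand":0.5},{"linear":[0,1,0],"rot":[0,0,0.5],"hand":0.5},{"linear":[0,1,0],"rot":[0,0,0],"hand":0.5},{"linear":[0,1,0],"rot":[0,0,0],"hand":0.5},{"linear":[0,0.5,0],"rot":[0,0,0],"hand":0.5}]'
cat >> h.py <<'E'
from scipy.spatial.transform import Rotation as Ro
def st():
    o=monitor.get_obs();R=Ro.from_euler('xyz',o['orientation'],degrees=True).as_matrix()
    print('t',round(o['clock'],2),'p',o['tool_pos'].round(4),'yaw(y)',np.degrees(np.arctan2(R[1,1],R[0,1])).round(2),'x',R[:,0].round(3),'yz',R[2,1].round(3),'F',o['force'].round(2),'open',round(o['opening'],4),'q',o['joint_pos'].round(1));return o,R
E
python3 -c "
from h import *
st()"
```

```text
clock: 2.1
tool_pos: [0.4421, 0.2156, 0.2993]
orientation: [95.1, 89.4, 176.4]
force: [0.0, -0.3, -0.0]
opening: 0.0438
t 2.1 p [0.4421 0.2156 0.2993] yaw(y) 171.32 x [-0.01   0.001 -1.   ] yz 0.01 F [ 0.02 -0.28 -0.04] open 0.0438 q [ 48.5   0.9 -14.3  -0.5 -75.2 -57.1]
```

```bash
python3 -m crank '[{"linear":[0.3,0.9,0],"rot":[0,-0.1,-0.4],"hand":0.5},{"linear":[0.25,0.85,0],"rot":[0,0,-0.4],"hand":0.5},{"linear":[0,0,0],"rot":[0,0,0],"hand":0.5}]'
python3 - <<'E'
from h import *
o,R=st();p=o['tool_pos'];print('rows d',(np.array([.4753,.3203,.2])-p)/.06)
s=snap('scene','scene1.png');t=snap('top','top1.png')
cv2.imwrite('pics/z2.png',cv2.resize(s['image'][140:320,400:600][...,::-1],(800,720))[:600])
E
```

```text
clock: 2.48
tool_pos: [0.4745, 0.326, 0.2979]
orientation: [109.7, 89.8, -172.9]
force: [-0.2, 0.3, -0.2]
opening: 0.044
t 2.48 p [0.4745 0.326  0.2979] yaw(y) 167.38 x [-0.003 -0.    -1.   ] yz 0.003 F [-0.19  0.26 -0.19] open 0.044 q [ 53.9   9.1  -5.5  -0.1 -75.5 -66.5]
rows d [ 0.01355074 -0.09561077 -1.63146556]
```

View pics/z2.png

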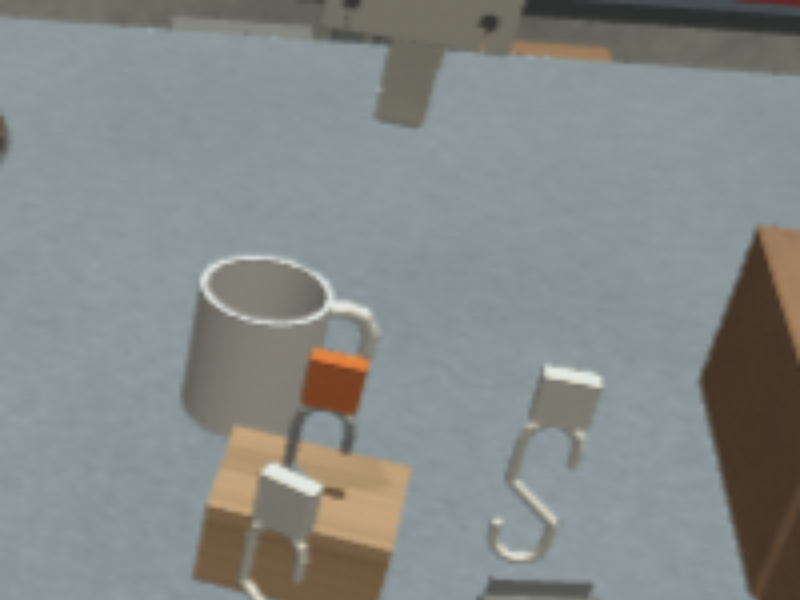

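The gripper is above the lug at (335,380) in the zoom, and the jaws are aligned. Descending.

```bash
python3 -m crank '[{"linear":[0.02,-0.1,-0.9],"rot":[0,0,0],"hand":0.5},{"linear":[0,0,-0.9],"rot":[0,0,0],"hand":0.5},{"linear":[0,0,-0.6],"rot":[0,0,0],"hand":0.5},{"linear":[0,0,0],"rot":[0,0,0],"hand":0.5}]'
python3 - <<'E'
from h import *
o,R=st();p=o['tool_pos'];print('rows d',(np.array([.4753,.3203,.118])-p)/.06)
E
```

```text
clock: 3.08
tool_pos: [0.4747, 0.3129, 0.1541]
orientation: [0.9, 89.8, 78.1]
force: [0.5, -0.8, 0.3]
opening: 0.0435
t 3.08 p [0.4747 0.3129 0.1541] yaw(y) 167.22 x [ 0.001  0.004 -1.   ] yz 0.0 F [ 0.5  -0.81  0.27] open 0.0435 q [ 53.   13.9 -18.8  -0.1 -57.1 -65.8]
rows d [ 0.00932183  0.12320756 -0.60233545]
```

```bash
python3 -m crank '[{"linear":[0.01,0.12,0],"rot":[0,0,0.1],"hand":0.5},{"linear":[0,0,-0.3],"rot":[0,0,0],"hand":0.5},{"linear":[0,0,-0.3],"rot":[0,0,0],"hand":0.5},{"linear":[0,0,0],"rot":[0,0,0],"hand":0.5}]'
python3 - <<'E'
from h import *
o,R=st();p=o['tool_pos'];print('rows d',(np.array([.4753,.3203,.118])-p)/.06)
E
```

```text
clock: 3.58
tool_pos: [0.4791, 0.3237, 0.1266]
orientation: [-26.0, 89.1, 51.9]
force: [0.2, -0.5, 0.8]
opening: 0.0438
t 3.58 p [0.4791 0.3237 0.1266] yaw(y) 167.83 x [ 0.01   0.013 -1.   ] yz -0.007 F [ 0.18 -0.53  0.77] open 0.0438 q [ 53.4  15.9 -20.2   0.  -53.  -65.6]
rows d [-0.06393576 -0.05607648 -0.14262655]
```

```bash
python3 -m crank '[{"linear":[-0.06,-0.06,-0.07],"rot":[-0.15,0.11,0],"hand":0.5},{"linear":[0,0,-0.07],"rot":[0,0,0],"hand":0.5},{"linear":[0,0,0],"rot":[0,0,0],"hand":0.5}]'
python3 - <<'E'
from h import *
o,R=st();p=o['tool_pos'];print('rows d',(np.array([.4753,.3203,.118])-p)/.06)
E
```

```text
clock: 3.95
tool_pos: [0.4767, 0.3215, 0.1214]
orientation: [-40.7, 89.8, 37.2]
force: [-0.1, 0.1, 0.4]
opening: 0.0438
t 3.95 p [0.4767 0.3215 0.1214] yaw(y) 167.87 x [ 0.003  0.003 -1.   ] yz -0.003 F [-0.07  0.1   0.36] open 0.0438 q [ 53.5  16.3 -20.4   0.1 -53.1 -65.7]
rows d [-0.02375943 -0.01958821 -0.05740078]
```

```bash
python3 -m crank '[{"linear":[-0.02,-0.02,-0.06],"rot":[0,0,0],"hand":0.5},{"linear":[0,0,0],"rot":[0,0,0],"hand":0},{"linear":[0,0,0],"rot":[0,0,0],"hand":0},{"linear":[0,0,0],"rot":[0,0,0],"hand":0},{"linear":[0,0,0],"rot":[0,0,0],"hand":0}]'
python3 - <<'E'
from h import *
o,R=st()
E
```

```text
clock: 4.58
tool_pos: [0.4756, 0.3203, 0.118]
orientation: [-39.9, 89.7, 38.0]
force: [-0.4, -0.5, -0.7]
opening: 0.012
t 4.58 p [0.4756 0.3203 0.118 ] yaw(y) 167.88 x [ 0.004  0.003 -1.   ] yz -0.003 F [-0.39 -0.45 -0.72] open 0.012 q [ 53.6  16.3 -20.9   0.1 -52.5 -65.7]
```

```bash
python3 -m crank '[{"linear":[0,0,0.3],"rot":[0,0,0],"hand":0},{"linear":[0,0,0.3],"rot":[0,0,0],"hand":0},{"linear":[0,0,0.4],"rot":[0,0,0],"hand":0},{"linear":[0,0,0.6],"rot":[0,0,0],"hand":0},{"linear":[0,0,0.6],"rot":[0,0,0],"hand":0},{"linear":[0,0,0.6],"rot":[0,0,0],"hand":0},{"linear":[0,0,0.3],"rot":[0,0,0],"hand":0},{"linear":[0,0,0],"rot":[0,0,0],"hand":0}]'
python3 - <<'E'
from h import *
o,R=st()
s=snap('scene','scene2.png');t=snap('top','top2.png')
cv2.imwrite('pics/z3.png',cv2.resize(s['image'][120:300,400:600][...,::-1],(800,720))[:600])
E
```

```text
clock: 5.58
tool_pos: [0.4738, 0.3186, 0.3079]
orientation: [-43.0, 90.0, 34.9]
force: [0.8, 0.7, -1.9]
opening: 0.012
t 5.58 p [0.4738 0.3186 0.3079] yaw(y) 167.84 x [ 0.  0. -1.] yz -0.0 F [ 0.78  0.68 -1.86] open 0.012 q [ 53.6   8.3  -5.2   0.  -76.5 -65.7]
```

View pics/z3.png

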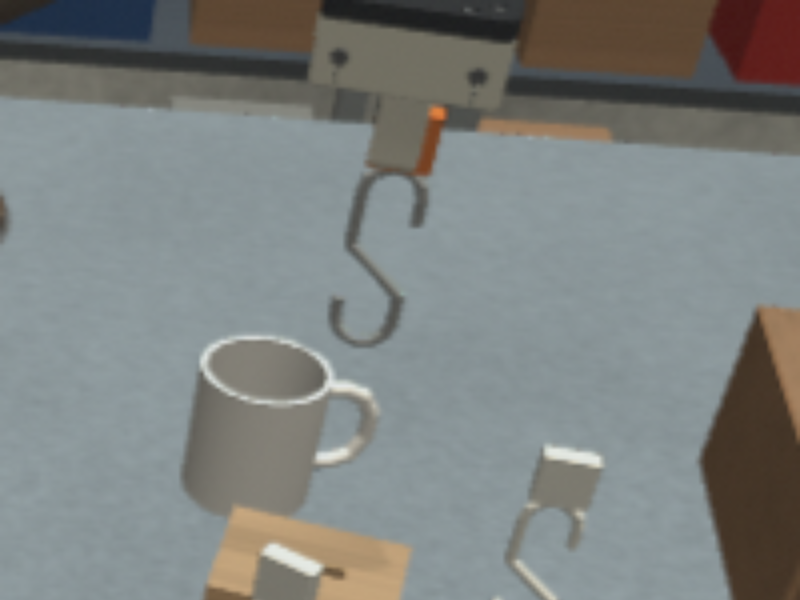

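The hook is lifted out, with the upper bend at (395,180) and the tip at about (417,226) in the zoom. Next I'll measure how it sits in the grip by casting rays onto the jaw mid-plane.

```bash
cat >> h.py <<'E'
def onplane(s,u,v,p0,n):
    K=s['K'];T=np.linalg.inv(s['camera_from_world'])
    r=T[:3,:3]@np.array([(u-K[0,2])/K[0,0],-(v-K[1,2])/K[1,1],-1]);o=T[:3,3]
    return o+r*((p0-o)@n)/(r@n)
E
python3 - <<'E'
from h import *
o,R=st();p=o['tool_pos'];n=R[:,1];s=ld('scene2.png')
g=cv2.cvtColor(s['image'],cv2.COLOR_RGB2HSV)
# hook darkness mask: differs from bluish bench
im=s['image'].astype(int)
crop=im[155:210,475:515]
hy=-n if False else None
# hook axes: tool y = -hook x ; hook y = z x x
hx=-n; hx=hx/np.linalg.norm(hx); hy=np.cross([0,0,1],hx)
V=g[...,2];m=(V<125);m[:163]=0;m[210:]=0;m[:,:478]=0;m[:,512:]=0
for v in range(162,208):
    u=np.nonzero(m[v])[0]
    if len(u):
        runs=np.split(u,np.nonzero(np.diff(u)>1)[0]+1)
        out=[]
        for r in runs:
            P=onplane(s,r.mean(),v,p,n)-p; out.append((round(r.mean(),1),len(r),round(1e3*P@hy,1),round(1e3*P[2],1)))
        print(v,out)
E
```

```text
t 5.67 p [0.4732 0.3181 0.306 ] yaw(y) 167.83 x [-0.002 -0.002 -1.   ] yz 0.001 F [-0.32  0.07 -0.63] open 0.0123 q [ 53.6   8.4  -5.3  -0.  -76.4 -65.7]
163 [(np.float64(499.5), 14, np.float64(5.7), np.float64(-8.7))]
164 [(np.float64(492.5), 6, np.float64(-6.6), np.float64(-13.2)), (np.float64(502.0), 3, np.float64(10.6), np.float64(-9.9))]
165 [(np.float64(491.5), 4, np.float64(-8.0), np.float64(-15.6)), (np.float64(503.5), 2, np.float64(13.7), np.float64(-11.4))]
166 [(np.float64(490.5), 4, np.float64(-9.4), np.float64(-18.0)), (np.float64(504.0), 3, np.float64(15.0), np.float64(-13.3))]
167 [(np.float64(490.5), 4, np.float64(-9.0), np.float64(-20.1)), (np.float64(504.5), 4, np.float64(16.3), np.float64(-15.2))]
168 [(np.float64(490.0), 3, np.float64(-9.5), np.float64(-22.4)), (np.float64(505.0), 3, np.float64(17.6), np.float64(-17.1))]
169 [(np.float64(489.5), 4, np.float64(-10.0), np.float64(-24.7)), (np.float64(505.0), 3, np.float64(18.1), np.float64(-19.2))]
170 [(np.float64(489.5), 4, np.float64(-9.6), np.float64(-26.8)), (np.float64(505.0), 3, np.float64(18.5), np.float64(-
[... 2726 characters left out ...]
float64(497.5), 4, np.float64(18.1), np.float64(-89.3))]
201 [(np.float64(483.5), 2, np.float64(-8.0), np.float64(-97.9)), (np.float64(497.0), 5, np.float64(17.6), np.float64(-91.8))]
202 [(np.float64(483.5), 2, np.float64(-7.6), np.float64(-100.2)), (np.float64(496.5), 4, np.float64(17.2), np.float64(-94.3))]
203 [(np.float64(484.5), 2, np.float64(-5.2), np.float64(-102.0)), (np.float64(496.0), 3, np.float64(16.7), np.float64(-96.8))]
204 [(np.float64(485.5), 2, np.float64(-2.9), np.float64(-103.9)), (np.float64(494.5), 4, np.float64(14.3), np.float64(-99.8))]
205 [(np.float64(490.5), 10, np.float64(7.1), np.float64(-103.9))]
206 [(np.float64(490.5), 6, np.float64(7.6), np.float64(-106.2))]
```

```bash
python3 - <<'E'
from h import *
s=ld('scene0.png');hsv=cv2.cvtColor(s['image'],cv2.COLOR_RGB2HSV);S=hsv[...,1].astype(int);H=hsv[...,0]
print(S[234:248,288:308])
c=S[236:245,290:303];g=np.mgrid[236:245,290:303]
wt=np.clip(150-c,0,None).astype(float);h=[(g[i]*wt).sum()/wt.sum() for i in(1,0)];print(h,onz(s,*h,.149),onz(s,*h,.1475))
t=ld('top2.png');im=t['image']
hs=cv2.cvtColor(im,cv2.COLOR_RGB2HSV)
cv2.imwrite('pics/z4.png',cv2.resize(im[200:330,100:260][...,::-1],(800,650))[:600])
# lug in initial scene: top edge
s=s['image'];cv2.imwrite('pics/z5.png',cv2.resize(s[220:270,460:510][...,::-1],(500,500),interpolation=cv2.INTER_NEAREST))
E
```

```text
[[ 25  41  72  74  73  33  18  21  38  24  11   8  10  14  15  15  20  14
    9  20]
 [ 17 107 160 163 165 164 164 163 152 153 151 125 116  85  72  73  31   5
    7  10]
 [ 37 139 164 164 163 164 165 164 165 164 164 163 164 163 164 164 164 136
   34  18]
 [ 77 151 165 164 165 165 165 165 166 165 164 164 163 164 164 163 165 122
   14  24]
 [106 160 165 165 165 166 166 164 164 166 166 164 164 164 164 164 163  61
   17  23]
 [140 165 165 163 165 155 119  94  87  99 144 164 164 165 164 164 142  11
   26  23]
 [160 164 164 163 166 114  11  23  23  13  74 153 164 164 164 166 100  13
   25  24]
 [164 165 164 164 164 131  47  18  16  87 151 164 164 164 164 164  44  16
   25  25]
 [164 164 164 164 164 164 165 163 163 165 163 164 165 164 164 135  14  25
   25  23]
 [165 165 165 164 165 165 163 165 164 165 164 165 165 165 167  62  16  25
   25  24]
 [165 164 165 165 165 165 164 165 165 165 163 163 163 165 162  11  25  25
   25  25]
 [165 165 165 165 165 164 164 164 163 164 164 164 165 164 130  13  25  25
   24  24]
 [164 165 165 163 163 165 165 164 164 164 164 165 164 167  60  17  23  25
   23  24]
 [164 163 164 164 164 165 164 164 165 165 165 165 166 163   7  25  25  24
   23  23]]
[np.float64(295.53), np.float64(240.18769230769232)] [ 0.59911635 -0.06077491  0.149     ] [ 0.5971539  -0.06139613  0.1475    ]
```

View pics/z5.png

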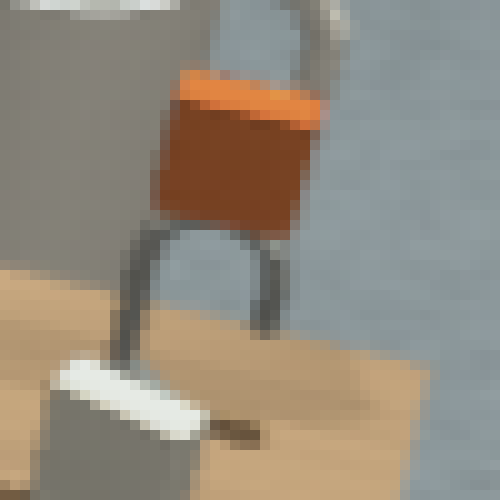

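View pics/z4.png

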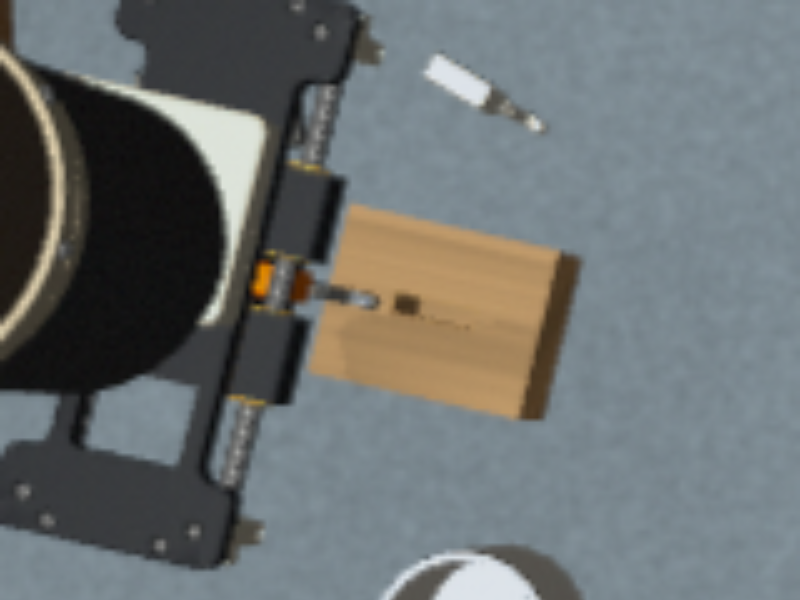

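```bash
python3 -m crank '[{"linear":[0,-0.5,0],"rot":[0,0,0.4],"hand":0},{"linear":[0.1,-0.8,0],"rot":[0,0,0.4],"hand":0},{"linear":[0.2,-0.8,0],"rot":[0,0,0.4],"hand":0},{"linear":[0.3,-0.8,0],"rot":[0,0,0.4],"hand":0},{"linear":[0.3,-0.8,0],"rot":[0,0,0.4],"hand":0},{"linear":[0.3,-0.8,0],"rot":[0,0,0.4],"hand":0},{"linear":[0.3,-0.8,0],"rot":[0,0,0.2],"hand":0},{"linear":[0.3,-0.8,0],"rot":[0,0,0],"hand":0},{"linear":[0.2,-0.7,0],"rot":[0,0,0],"hand":0},{"linear":[0.1,-0.5,0],"rot":[0,0,0],"hand":0},{"linear":[0,0,0],"rot":[0,0,0],"hand":0}]'
python3 - <<'E'
from h import *
o,R=st();p=o['tool_pos'];print('rows d',(np.array([.5993,-.129,.25])-p)/.06)
E
```

```text
clock: 7.05
tool_pos: [0.5946, -0.1352, 0.2864]
orientation: [111.8, 88.4, -156.8]
force: [-0.2, 1.1, -1.3]
opening: 0.0116
t 7.05 p [ 0.5946 -0.1352  0.2864] yaw(y) -178.63 x [-0.026 -0.011 -1.   ] yz 0.026 F [-0.22  1.15 -1.3 ] open 0.0116 q [  5.8  13.5  -1.7   0.5 -76.4  -4.6]
rows d [ 0.0780316   0.1028189  -0.60656714]
```

```bash
python3 -m crank '[{"linear":[0.08,0.1,-0.2],"rot":[0.12,-0.3,0.13],"hand":0},{"linear":[0,0,-0.4],"rot":[0,0,0],"hand":0},{"linear":[0,0,-0.4],"rot":[0,0,0],"hand":0},{"linear":[0,0,-0.3],"rot":[0,0,0],"hand":0},{"linear":[0,0,-0.1],"rot":[0,0,0],"hand":0},{"linear":[0,0,0],"rot":[0,0,0],"hand":0}]'
python3 - <<'E'
from h import *
o,R=st();p=o['tool_pos'];print('rows d',(np.array([.5993,-.129,.192])-p)/.06)
s=snap('scene','scene3.png');t=snap('top','top3.png')
a=cv2.resize(s['image'][180:300,200:360][...,::-1],(800,600));cv2.imwrite('pics/z6.png',a)
cv2.imwrite('pics/z7.png',cv2.resize(t['image'][130:250,290:450][...,::-1],(800,600)))
E
```

```text
clock: 7.8
tool_pos: [0.5961, -0.1259, 0.1939]
orientation: [84.0, 89.6, 176.0]
force: [0.4, -0.8, -0.3]
opening: 0.0118
t 7.8 p [ 0.5961 -0.1259  0.1939] yaw(y) -177.91 x [-0.008  0.001 -1.   ] yz 0.008 F [ 0.38 -0.77 -0.28] open 0.0118 q [  6.4  16.  -10.3  -0.1 -64.2  -4.2]
rows d [ 0.05326182 -0.05109954 -0.03088381]
```

View pics/z6.png

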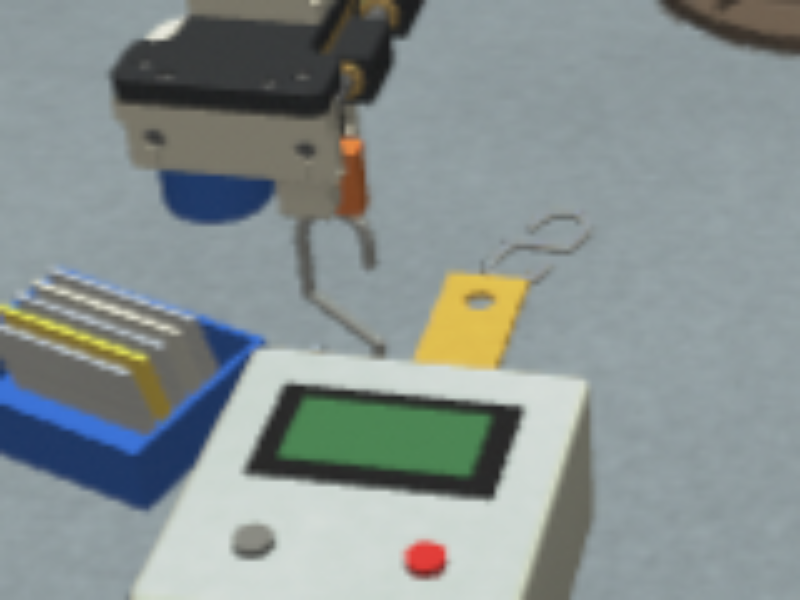

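View pics/z7.png

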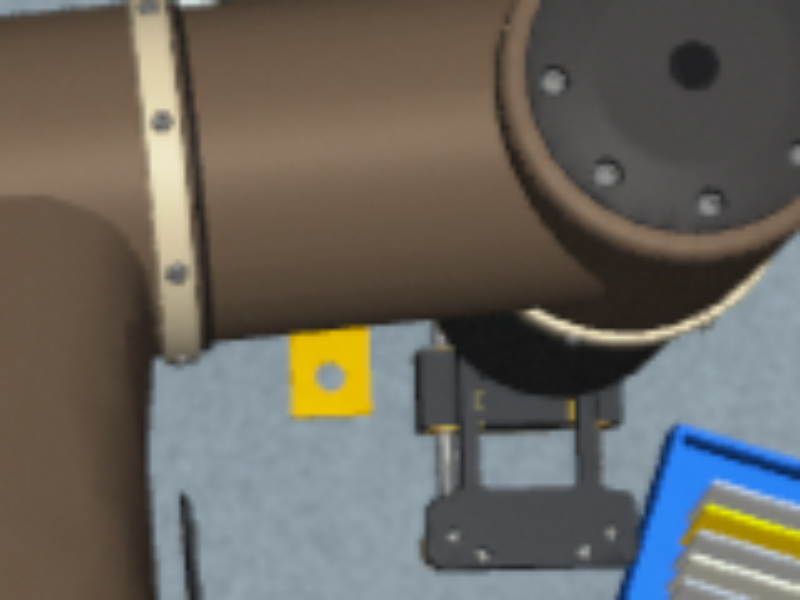

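```bash
cat > m.py <<'E'
from h import *
import sys
def meas(s,o,R,u0=240,u1=300,v0=205,v1=255):
    p=o['tool_pos'];hx=-R[:,1];hx[2]=0;hx/=np.linalg.norm(hx);hy=np.cross([0,0,1],hx)
    hsv=cv2.cvtColor(s['image'],cv2.COLOR_RGB2HSV);H,S,V=[hsv[...,i].astype(int) for i in range(3)]
    b=s['image'].astype(int);
    for v in range(v0,v1):
        m=(V[v]<140)&(S[v]<60)&~((H[v]>95)&(S[v]>55));u=np.nonzero(m[u0:u1])[0]+u0
        if len(u):
            out=[]
            for r in np.split(u,np.nonzero(np.diff(u)>1)[0]+1):
                if len(r)>8: continue
                P=onplane(s,r.mean(),v,p,hx)-p; D=np.median([pt(s,a,v) for a in r],0)-p
                out.append((float(r.mean()),len(r),'pl y%.1f z%.1f'%(1e3*P@hy,1e3*P[2]),'dep x%.1f y%.1f z%.1f'%(1e3*D@hx,1e3*D@hy,1e3*D[2])))
            print(v,*out)
E
python3 - <<'E'
from m import *
o,R=st();s=ld('scene3.png');meas(s,o,R,255,285,222,246)
for u,v in((300,236),(300,240),(300,246),(291,246),(286,246),(305,238),(296,235)): print(u,v,pt(s,u,v).round(4))
E
```

```text
t 7.9 p [ 0.5966 -0.1261  0.1948] yaw(y) -177.92 x [-0.006  0.001 -1.   ] yz 0.006 F [-0.66  0.42 -1.01] open 0.012 q [  6.4  15.9 -10.2  -0.1 -64.2  -4.2]
222
223 (272.0, 1, 'pl y16.7 z-11.1', 'dep x-260.3 y-72.0 z-194.3')
224 (260.5, 4, 'pl y-8.2 z-16.1', 'dep x2.9 y-9.3 z-14.2') (270.0, 3, 'pl y12.2 z-14.0', 'dep x3.2 y13.6 z-11.5') (273.0, 1, 'pl y18.6 z-13.3', 'dep x-255.5 y-67.8 z-194.0')
225 (260.0, 3, 'pl y-9.6 z-18.7', 'dep x3.1 y-8.3 z-16.8') (271.5, 4, 'pl y15.2 z-16.2', 'dep x1.8 y16.0 z-15.2')
226 (260.0, 3, 'pl y-9.8 z-21.2', 'dep x2.1 y-7.7 z-19.9') (272.5, 4, 'pl y17.1 z-18.5', 'dep x2.4 y15.8 z-17.0')
227 (260.0, 3, 'pl y-10.1 z-23.8', 'dep x1.1 y-9.7 z-23.0') (272.5, 4, 'pl y16.9 z-21.0', 'dep x2.5 y17.9 z-19.3')
228 (259.5, 4, 'pl y-11.5 z-26.4', 'dep x2.7 y-9.9 z-24.3') (273.0, 3, 'pl y17.7 z-23.4', 'dep x2.2 y19.6 z-22.1')
229 (260.0, 3, 'pl y-10.7 z-28.9', 'dep x3.7 y-9.3 z-26.2') (273.0, 3, 'pl y17.5 z-25.9', 'dep x2.9 y18.5 z-23.8')
230 (260.5, 4, 'pl y-9.8 z-31.3', 'dep x1.3 y-11.0 z-30.5') (273.0, 3, 'pl y17.3 z-28.5', 'dep x1.9 y18.9 z-27.4')
231 (260.5, 4,
[... 590 characters left out ...]
pl y-11.0 z-52.0', 'dep x1.3 y-10.5 z-50.8')
239 (261.0, 3, 'pl y-11.3 z-54.6', 'dep x1.5 y-10.2 z-53.2')
240 (263.0, 3, 'pl y-7.1 z-56.8', 'dep x2.7 y-5.9 z-54.5')
241 (264.0, 3, 'pl y-5.2 z-59.2', 'dep x1.5 y-3.5 z-57.8')
242 (265.5, 4, 'pl y-2.1 z-61.5', 'dep x1.7 y-1.2 z-60.0')
243 (267.0, 3, 'pl y1.0 z-63.8', 'dep x1.6 y1.5 z-62.6')
244 (268.0, 3, 'pl y2.9 z-66.2', 'dep x2.4 y3.3 z-64.7')
245 (270.0, 3, 'pl y7.1 z-68.4', 'dep x3.2 y7.7 z-65.6')
300 236 [ 0.5859 -0.0546  0.1511]
300 240 [ 0.5946 -0.0525  0.1474]
300 246 [ 0.6156 -0.0469  0.1481]
291 246 [ 0.6187 -0.0651  0.1479]
286 246 [ 0.6221 -0.0746  0.149 ]
305 238 [ 3.899e-01 -1.005e-01 -1.000e-04]
296 235 [ 0.5791 -0.0653  0.1475]
```

```bash
python3 -m crank '[{"linear":[0.02,0.2,-0.05],"rot":[0,-0.07,0],"hand":0},{"linear":[0,0.2,0],"rot":[0,0,0],"hand":0},{"linear":[0,0.2,0],"rot":[0,0,0],"hand":0},{"linear":[0,0.15,0],"rot":[0,0,0],"hand":0},{"linear":[0,0,0],"rot":[0,0,0],"hand":0}]'
python3 - <<'E'
from m import *
o,R=st();p=o['tool_pos'];print('rows d',(np.array([.5976,-.0786,.188])-p)/.06)
s=snap('scene','scene4.png');t=snap('top','top4.png')
meas(s,o,R,280,310,226,242)
cv2.imwrite('pics/z8.png',cv2.resize(s['image'][210:260,260:330][...,::-1],(770,550)))
cv2.imwrite('pics/z9.png',cv2.resize(t['image'][180:240,320:400][...,::-1],(640,480)))
E
```

```text
clock: 8.52
tool_pos: [0.5988, -0.077, 0.1937]
orientation: [-77.6, 89.8, 14.6]
force: [0.1, -0.5, -1.0]
opening: 0.0117
t 8.53 p [ 0.5988 -0.077   0.1937] yaw(y) -177.87 x [ 0.004  0.001 -1.   ] yz -0.004 F [ 0.08 -0.51 -1.03] open 0.0117 q [ 11.2  15.1 -11.6  -0.  -63.1  -9. ]
rows d [-0.02042863 -0.02633925 -0.09442357]
226 (295.0, 1, 'pl y17.0 z-9.7', 'dep x-263.8 y-55.5 z-196.2') (306.0, 1, 'pl y39.8 z-7.3', 'dep x-266.4 y-25.1 z-194.9')
227 (284.0, 5, 'pl y-6.3 z-14.5', 'dep x2.0 y-9.9 z-13.5') (288.5, 2, 'pl y3.2 z-13.5', 'dep x240.6 y73.1 z157.8') (292.0, 3, 'pl y10.5 z-12.8', 'dep x3.7 y12.0 z-10.2')
228 (282.5, 4, 'pl y-9.6 z-17.3', 'dep x2.1 y-11.1 z-16.0') (294.0, 5, 'pl y14.6 z-14.8', 'dep x3.3 y13.8 z-13.0') (300.0, 1, 'pl y27.1 z-13.5', 'dep x-251.4 y-38.5 z-192.7')
229 (282.5, 4, 'pl y-9.8 z-19.8', 'dep x3.2 y-8.9 z-17.5') (294.5, 4, 'pl y15.5 z-17.2', 'dep x2.2 y16.1 z-15.6') (305.5, 8, 'pl y38.4 z-14.8', 'dep x-245.1 y-22.0 z-189.5')
230 (282.0, 3, 'pl y-11.1 z-22.4', 'dep x3.1 y-10.0 z-19.9') (295.0, 3, 'pl y16.4 z-19.6', 'dep x2.4 y17.0 z-17.9') (301.5, 2, 'pl y30
[... 827 characters left out ...]
l y-11.0 z-35.0', 'dep x2.0 y-12.3 z-33.6') (296.0, 1, 'pl y17.8 z-32.0', 'dep x2.8 y18.5 z-29.9') (307.5, 2, 'pl y42.0 z-29.4', 'dep x-221.5 y-11.3 z-191.9')
236 (282.5, 4, 'pl y-11.2 z-37.6', 'dep x1.3 y-13.0 z-36.9') (296.0, 1, 'pl y17.6 z-34.5', 'dep x1.5 y18.0 z-33.4') (306.5, 2, 'pl y39.7 z-32.1', 'dep x-215.7 y-12.8 z-191.3')
237 (282.5, 4, 'pl y-11.4 z-40.2', 'dep x-101.9 y-42.0 z-116.8')
238 (283.0, 3, 'pl y-10.5 z-42.6', 'dep x2.7 y-9.7 z-40.6')
239 (282.5, 4, 'pl y-11.8 z-45.3', 'dep x3.4 y-10.4 z-42.5')
240 (283.0, 3, 'pl y-10.9 z-47.8', 'dep x3.7 y-9.8 z-45.0')
241 (283.0, 3, 'pl y-11.1 z-50.4', 'dep x4.5 y-9.7 z-47.1') (304.0, 1, 'pl y33.9 z-45.5', 'dep x-193.1 y-14.7 z-191.5')
```

View pics/z8.png

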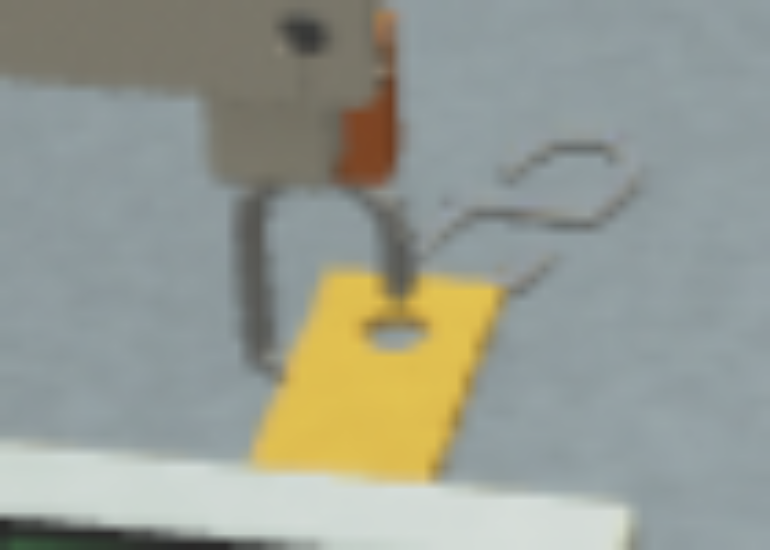

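View pics/z9.png

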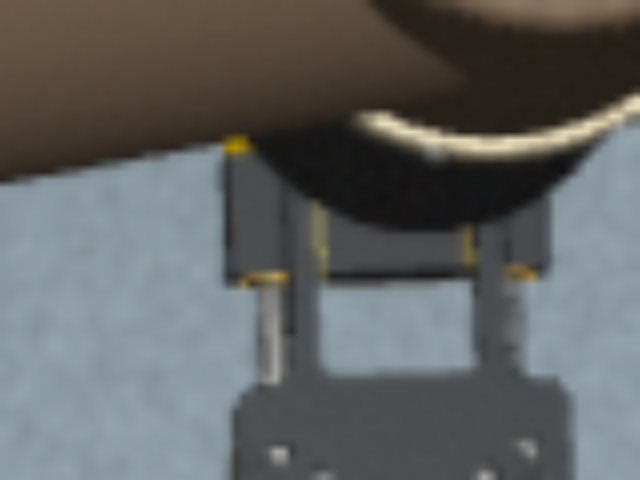

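```bash
python3 -m crank '[{"linear":[-0.015,-0.025,0],"rot":[0,0.03,0],"hand":0},{"linear":[0,0,-0.06],"rot":[0,0,0],"hand":0},{"linear":[0,0,-0.05],"rot":[0,0,0],"hand":0},{"linear":[0,0,0],"rot":[0,0,0],"hand":0}]'
python3 - <<'E'
from m import *
o,R=st();p=o['tool_pos'];print('rows d',(np.array([.5976,-.0786,.175])-p)/.06)
s=snap('scene','scene5.png')
meas(s,o,R,280,310,229,243)
cv2.imwrite('pics/za.png',cv2.resize(s['image'][210:260,260:330][...,::-1],(770,550)))
E
```

```text
clock: 9.12
tool_pos: [0.5976, -0.0804, 0.1861]
orientation: [-23.1, 90.0, 68.9]
force: [0.1, 0.5, -1.5]
opening: 0.012
t 9.12 p [ 0.5976 -0.0804  0.1861] yaw(y) -177.99 x [ 0.     0.001 -1.   ] yz -0.0 F [ 0.14  0.52 -1.47] open 0.012 q [ 10.9  15.5 -12.1  -0.  -62.4  -8.8]
rows d [ 0.00060364  0.02995024 -0.18580508]
229 (294.0, 1, 'pl y17.4 z-10.8', 'dep x-243.8 y-51.0 z-185.8') (305.5, 8, 'pl y41.4 z-8.2', 'dep x-243.2 y-18.7 z-182.7')
230 (281.5, 4, 'pl y-9.3 z-16.1', 'dep x2.8 y-8.3 z-14.2') (291.5, 4, 'pl y12.0 z-13.8', 'dep x2.8 y13.1 z-11.7') (301.5, 2, 'pl y33.0 z-11.6', 'dep x-241.0 y-29.5 z-184.9') (307.0, 1, 'pl y44.5 z-10.4', 'dep x-246.7 y-15.6 z-187.4') (309.0, 1, 'pl y48.6 z-9.9', 'dep x-248.1 y-10.4 z-187.9')
231 (281.0, 3, 'pl y-10.5 z-18.7', 'dep x2.8 y-8.9 z-16.9') (293.5, 4, 'pl y16.0 z-15.9', 'dep x1.3 y14.6 z-15.0') (300.0, 1, 'pl y29.7 z-14.4', 'dep x-235.5 y-32.4 z-184.7')
232 (281.0, 3, 'pl y-10.7 z-21.2', 'dep x3.6 y-9.3 z-18.3') (294.0, 5, 'pl y16.9 z-18.3', 'dep x-0.2 y15.4 z-18.4') (299.0, 1, 'pl y27.5 z-17.2', 'dep x-229.7 y-33.8 z-184.1')
233 (281.0, 
[... 523 characters left out ...]
 2, 'pl y17.4 z-28.3', 'dep x4.1 y18.5 z-25.3') (306.5, 2, 'pl y42.8 z-25.6', 'dep x-216.0 y-10.3 z-185.0')
237 (281.5, 4, 'pl y-10.7 z-33.9', 'dep x1.7 y-11.5 z-32.8') (295.0, 1, 'pl y18.3 z-30.8', 'dep x1.9 y18.8 z-29.3')
238 (281.5, 4, 'pl y-10.9 z-36.5', 'dep x1.4 y-12.2 z-35.6') (295.0, 1, 'pl y18.1 z-33.3', 'dep x0.9 y18.4 z-32.6')
239 (281.5, 4, 'pl y-11.1 z-39.1', 'dep x0.9 y-12.9 z-38.7') (295.0, 3, 'pl y18.0 z-35.9', 'dep x2.1 y17.1 z-34.6')
240 (281.5, 4, 'pl y-11.3 z-41.7', 'dep x-94.2 y-39.3 z-113.1')
241 (281.5, 4, 'pl y-11.5 z-44.3', 'dep x1.4 y-10.2 z-43.0') (304.0, 1, 'pl y36.9 z-38.9', 'dep x-193.2 y-12.1 z-185.1')
242 (282.0, 3, 'pl y-10.6 z-46.8', 'dep x2.9 y-9.7 z-44.8')
```

View pics/za.png

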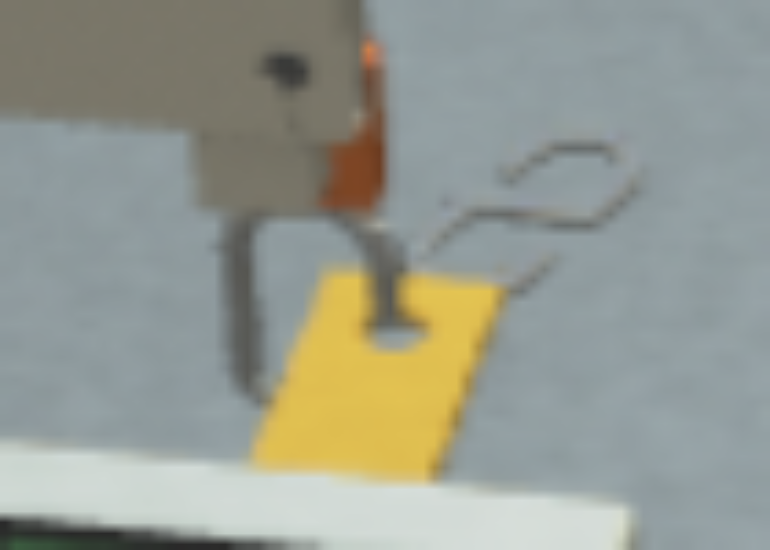

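```bash
python3 -m crank '[{"linear":[0,0.025,0],"rot":[0,0,0],"hand":0},{"linear":[0,0,-0.03],"rot":[0,0,0],"hand":0},{"linear":[0,0,-0.03],"rot":[0,0,0],"hand":0},{"linear":[0,0,0],"rot":[0,0,0],"hand":0}]'
python3 - <<'E'
from m import *
o,R=st();p=o['tool_pos'];print('rows d',(np.array([.5976,-.0786,.175])-p)/.06)
s=snap('scene','scene6.png')
cv2.imwrite('pics/zb.png',cv2.resize(s['image'][210:260,260:330][...,::-1],(770,550)))
E
```

```text
clock: 9.68
tool_pos: [0.5977, -0.0787, 0.1825]
orientation: [-45.6, 89.9, 46.4]
force: [-0.5, 0.7, -0.7]
opening: 0.0115
t 9.68 p [ 0.5977 -0.0787  0.1825] yaw(y) -177.98 x [ 0.001  0.001 -1.   ] yz -0.001 F [-0.53  0.7  -0.73] open 0.0115 q [ 11.   15.6 -12.4  -0.  -62.   -9. ]
rows d [-0.0023298   0.00233096 -0.12563551]
```

View pics/zb.png

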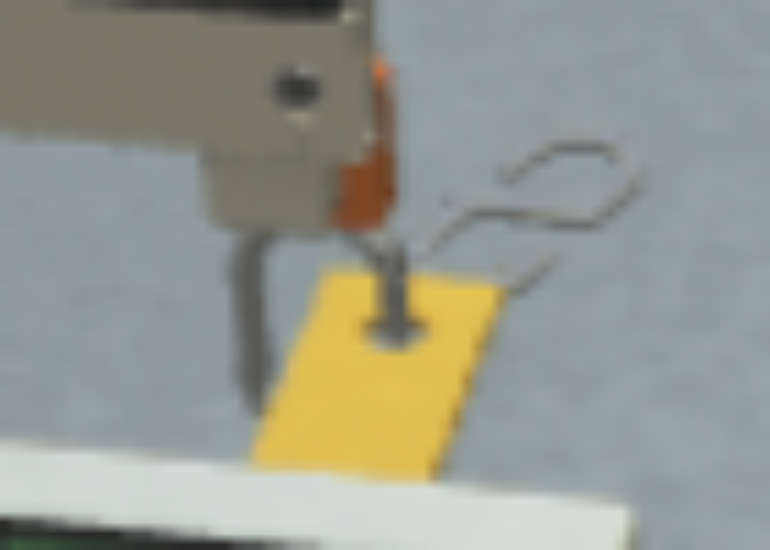

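The tip is centred over the hole, at (393,335) in the zoom. I'll keep lowering it gently.

```bash
python3 -m crank '[{"linear":[0,0,-0.03],"rot":[0,0,0],"hand":0},{"linear":[0,0,-0.03],"rot":[0,0,0],"hand":0},{"linear":[0,0,0],"rot":[0,0,0],"hand":0}]'; python3 -c "
from m import *
st()"
```

```text
clock: 10.1
tool_pos: [0.5978, -0.0787, 0.1788]
orientation: [-51.0, 89.9, 41.0]
force: [0.4, 0.3, -1.3]
opening: 0.0118
t 10.1 p [ 0.5978 -0.0787  0.1788] yaw(y) -177.98 x [ 0.001  0.001 -1.   ] yz -0.001 F [ 0.41  0.34 -1.28] open 0.0118 q [ 11.   15.8 -12.6  -0.  -61.5  -9. ]
```

```bash
python3 -m crank '[{"linear":[0,0,-0.03],"rot":[0,0,0],"hand":0},{"linear":[0,0,-0.03],"rot":[0,0,0],"hand":0},{"linear":[0,0,0],"rot":[0,0,0],"hand":0}]';python3 - <<'E'
from m import *
o,R=st()
s=snap('scene','scene7.png')
for u,v in((300,240),(300,246),(291,246),(286,246)): print(u,v,pt(s,u,v).round(4))
cv2.imwrite('pics/zc.png',cv2.resize(s['image'][210:260,260:330][...,::-1],(770,550)))
E
```

```text
clock: 10.48
tool_pos: [0.5978, -0.0788, 0.1749]
orientation: [-47.4, 89.9, 44.6]
force: [-0.4, -0.6, -0.3]
opening: 0.0118
t 10.47 p [ 0.5978 -0.0788  0.1749] yaw(y) -177.98 x [ 0.001  0.001 -1.   ] yz -0.001 F [-0.45 -0.59 -0.3 ] open 0.0118 q [ 11.   16.  -12.9  -0.  -61.   -9. ]
300 240 [ 0.5952 -0.0523  0.1478]
300 246 [ 0.6161 -0.0468  0.1485]
291 246 [ 0.6206 -0.0644  0.1494]
286 246 [ 0.6206 -0.0751  0.1478]
```

View pics/zc.png

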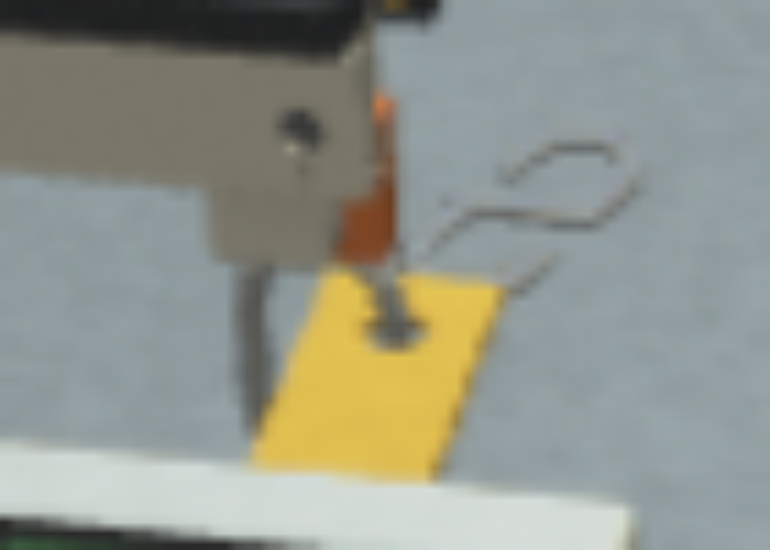

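```bash
python3 -m crank '[{"linear":[0,0.005,-0.04],"rot":[0,0,0],"hand":0},{"linear":[0,0.005,-0.04],"rot":[0,0,0],"hand":0},{"linear":[0,0,-0.04],"rot":[0,0,0],"hand":0},{"linear":[0,0,-0.04],"rot":[0,0,0],"hand":0},{"linear":[0,0,0],"rot":[0,0,0],"hand":0}]';python3 - <<'E'
from m import *
o,R=st()
E
```

```text
clock: 11.15
tool_pos: [0.5978, -0.0781, 0.1646]
orientation: [-49.6, 89.9, 42.5]
force: [1.6, 0.9, -0.6]
opening: 0.012
t 11.15 p [ 0.5978 -0.0781  0.1646] yaw(y) -177.98 x [ 0.001  0.001 -1.   ] yz -0.001 F [ 1.56  0.9  -0.61] open 0.012 q [ 11.1  16.5 -13.7  -0.  -59.8  -9. ]
```

```bash
python3 -m crank '[{"linear":[0,0,-0.03],"rot":[0,0,0],"hand":0},{"linear":[0,0,-0.03],"rot":[0,0,0],"hand":0},{"linear":[0,0,0],"rot":[0,0,0],"hand":0}]';python3 - <<'E'
from m import *
o,R=st()
s=snap('scene','scene8.png')
for u,v in((300,240),(300,246),(291,246),(286,246)): print(u,v,pt(s,u,v).round(4))
cv2.imwrite('pics/zd.png',cv2.resize(s['image'][210:260,260:330][...,::-1],(770,550)))
E
```

```text
clock: 11.52
tool_pos: [0.5979, -0.0781, 0.1609]
orientation: [-57.7, 89.9, 34.3]
force: [-0.3, 0.6, -0.9]
opening: 0.0118
t 11.53 p [ 0.5979 -0.0781  0.1609] yaw(y) -177.97 x [ 0.001  0.001 -1.   ] yz -0.001 F [-0.31  0.56 -0.9 ] open 0.0118 q [ 11.1  16.7 -14.   -0.  -59.3  -9. ]
300 240 [ 0.5977 -0.0516  0.1497]
300 246 [ 0.6172 -0.0465  0.1493]
291 246 [ 0.6201 -0.0646  0.149 ]
286 246 [ 0.6215 -0.0748  0.1485]
```

View pics/zd.png

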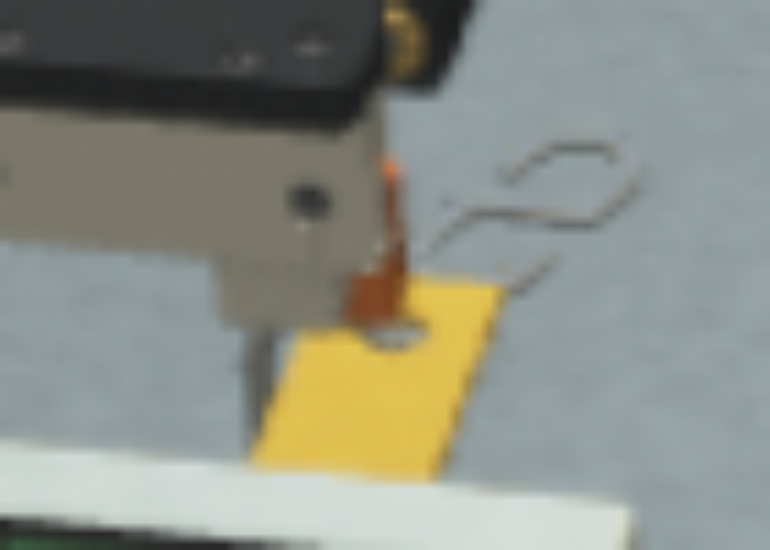

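```bash
python3 -m crank '[{"linear":[0,0,-0.02],"rot":[0,0,0],"hand":0},{"linear":[0,0,0],"rot":[0,0,0],"hand":0},{"linear":[-0.04,0,0],"rot":[0,0,0],"hand":0},{"linear":[-0.04,-0.001,0],"rot":[0,0,0],"hand":0},{"linear":[-0.04,-0.001,0],"rot":[0,0,0],"hand":0}]';python3 -c "
from m import *
st()"
```

```text
clock: 12.2
tool_pos: [0.5929, -0.0777, 0.161]
orientation: [-80.7, 89.6, 11.3]
force: [6.6, 1.4, -0.8]
opening: 0.0119
t 12.2 p [ 0.5929 -0.0777  0.161 ] yaw(y) -177.95 x [ 0.007  0.001 -1.   ] yz -0.007 F [ 6.61  1.43 -0.79] open 0.0119 q [ 11.2  16.  -14.9  -0.  -58.7  -9.2]
```

```bash
python3 -m crank '[{"linear":[-0.06,-0.002,-0.01],"rot":[0,0.05,0],"hand":0},{"linear":[-0.06,-0.002,-0.005],"rot":[0,0.03,0],"hand":0},{"linear":[-0.06,-0.002,-0.005],"rot":[0,0.03,0],"hand":0},{"linear":[-0.06,-0.002,-0.005],"rot":[0,0.03,0],"hand":0}]';python3 -c "
from m import *
st()"
```

```text
clock: 12.7
tool_pos: [0.5901, -0.0774, 0.1644]
orientation: [-86.8, 88.9, 5.4]
force: [9.3, -0.7, -3.6]
opening: 0.0115
t 12.7 p [ 0.5901 -0.0774  0.1644] yaw(y) -177.82 x [ 0.02   0.002 -1.   ] yz -0.02 F [ 9.28 -0.73 -3.6 ] open 0.0115 q [ 11.4  15.2 -15.7   0.1 -58.1  -9.3]
```

The arm is giving upward under load. I'll ease off and get the tip deep again before drawing further.

```bash
python3 -m crank '[{"linear":[0.05,0,-0.06],"rot":[0,0.15,0],"hand":0},{"linear":[0.01,0,-0.05],"rot":[0,0.1,0],"hand":0},{"linear":[0,0,0],"rot":[0,0,0],"hand":0}]';python3 -c "
from m import *
st()"
```

```text
clock: 13.08
tool_pos: [0.5931, -0.0776, 0.1574]
orientation: [69.9, 89.7, 162.1]
force: [-0.5, 0.6, 1.1]
opening: 0.012
t 13.07 p [ 0.5931 -0.0776  0.1574] yaw(y) -177.82 x [-0.005  0.002 -1.   ] yz 0.005 F [-0.54  0.63  1.11] open 0.012 q [ 11.2  16.6 -14.5  -0.2 -59.2  -8.9]
```

```bash
python3 -m crank '[{"linear":[-0.07,-0.002,-0.01],"rot":[0,0.06,0],"hand":0},{"linear":[-0.08,-0.003,-0.025],"rot":[0,0.08,0],"hand":0},{"linear":[-0.08,-0.003,-0.025],"rot":[0,0.08,0],"hand":0},{"linear":[-0.08,-0.003,-0.025],"rot":[0,0.08,0],"hand":0}]';python3 -c "
from m import *
st()"
```

```text
clock: 13.58
tool_pos: [0.5863, -0.0772, 0.158]
orientation: [67.1, 89.6, 159.4]
force: [8.2, -0.8, 0.8]
opening: 0.0116
t 13.57 p [ 0.5863 -0.0772  0.158 ] yaw(y) -177.66 x [-0.006  0.002 -1.   ] yz 0.006 F [ 8.2  -0.82  0.84] open 0.0116 q [ 11.3  16.  -15.2  -0.2 -59.1  -8.8]
```

```bash
python3 -m crank '[{"linear":[-0.08,-0.008,-0.025],"rot":[0,0.08,-0.03],"hand":0},{"linear":[-0.08,-0.008,-0.025],"rot":[0,0.08,-0.03],"hand":0},{"linear":[-0.08,-0.008,-0.025],"rot":[0,0.08,-0.03],"hand":0},{"linear":[-0.08,-0.008,-0.025],"rot":[0,0.08,-0.03],"hand":0},{"linear":[-0.08,-0.008,-0.025],"rot":[0,0.08,-0.03],"hand":0},{"linear":[-0.08,-0.008,-0.025],"rot":[0,0.08,-0.03],"hand":0}]';python3 -c "
from m import *
st()"
```

```text
clock: 14.32
tool_pos: [0.5773, -0.0777, 0.1588]
orientation: [38.1, 89.6, 129.8]
force: [9.9, 0.9, 1.1]
opening: 0.0117
t 14.32 p [ 0.5773 -0.0777  0.1588] yaw(y) -178.34 x [-0.004  0.005 -1.   ] yz 0.004 F [9.92 0.86 1.1 ] open 0.0117 q [ 11.3  15.1 -16.3  -0.4 -58.8  -9.5]
```

```bash
python3 -m crank '[{"linear":[-0.09,-0.005,-0.035],"rot":[-0.02,0.08,0.02],"hand":0},{"linear":[-0.09,-0.005,-0.03],"rot":[-0.02,0.08,0.02],"hand":0},{"linear":[-0.09,-0.005,-0.03],"rot":[-0.02,0.08,0],"hand":0},{"linear":[-0.09,-0.005,-0.03],"rot":[-0.02,0.08,0],"hand":0},{"linear":[-0.09,-0.005,-0.03],"rot":[-0.01,0.08,0],"hand":0},{"linear":[-0.09,-0.005,-0.03],"rot":[-0.01,0.08,0],"hand":0},{"linear":[-0.09,-0.005,-0.03],"rot":[0,0.08,0],"hand":0},{"linear":[-0.09,-0.005,-0.03],"rot":[0,0.08,0],"hand":0}]';python3 -c "
from m import *
st()"
```

```text
clock: 15.32
tool_pos: [0.5612, -0.078, 0.158]
orientation: [168.2, 89.8, -99.6]
force: [9.8, -1.6, 1.2]
opening: 0.012
t 15.32 p [ 0.5612 -0.078   0.158 ] yaw(y) -177.76 x [-0.    -0.003 -1.   ] yz 0.001 F [ 9.81 -1.57  1.17] open 0.012 q [ 12.   13.6 -18.8   0.2 -57.7  -9.8]
```

```bash
python3 -m crank '[{"linear":[-0.09,-0.015,-0.03],"rot":[0.02,0.08,0],"hand":0},{"linear":[-0.09,-0.015,-0.03],"rot":[0.02,0.08,0],"hand":0},{"linear":[-0.09,-0.015,-0.03],"rot":[0.01,0.08,0],"hand":0},{"linear":[-0.09,-0.01,-0.03],"rot":[0.01,0.08,0],"hand":0},{"linear":[-0.09,-0.01,-0.03],"rot":[0,0.08,0],"hand":0},{"linear":[-0.09,-0.01,-0.03],"rot":[0,0.08,0],"hand":0},{"linear":[-0.09,-0.01,-0.03],"rot":[0,0.08,0],"hand":0},{"linear":[-0.09,-0.01,-0.03],"rot":[0,0.08,0],"hand":0}]';python3 - <<'E'
from m import *
st()
s=snap('scene','scene9.png')
cv2.imwrite('pics/ze.png',cv2.resize(s['image'][190:260,240:340][...,::-1],(800,560)))
E
```

```text
clock: 16.32
tool_pos: [0.5461, -0.0788, 0.1578]
orientation: [-36.8, 89.4, 55.8]
force: [8.7, 1.7, 1.5]
opening: 0.0119
t 16.32 p [ 0.5461 -0.0788  0.1578] yaw(y) -177.38 x [ 0.006  0.009 -1.   ] yz -0.006 F [8.68 1.66 1.52] open 0.0119 q [ 11.8  12.1 -20.5  -0.5 -57.   -8.9]
```

View pics/ze.png

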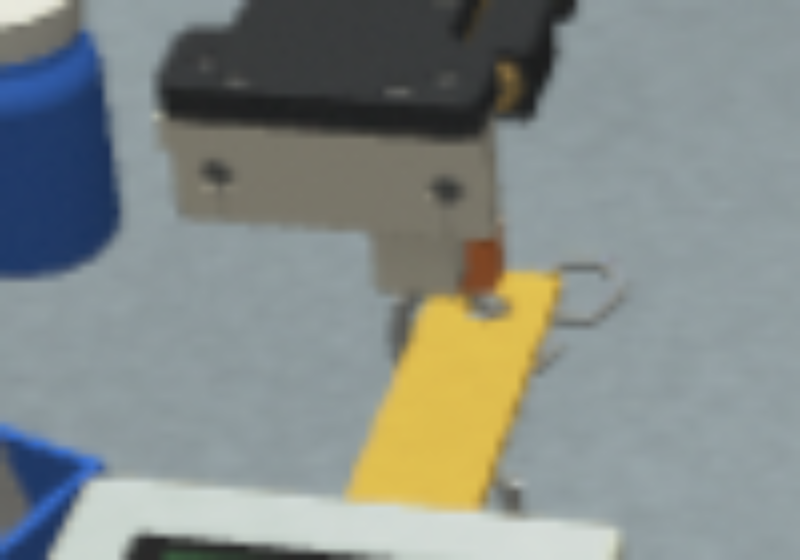

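The tongue is coming out with the hook; the hole is at (488,303) in the zoom. I'll continue and stay ready for the stop at about x = 0.515.

```bash
python3 -m crank '[{"linear":[-0.085,-0.004,-0.03],"rot":[-0.03,0.12,-0.03],"hand":0},{"linear":[-0.085,-0.004,-0.03],"rot":[-0.03,0.12,-0.03],"hand":0},{"linear":[-0.085,-0.004,-0.03],"rot":[-0.02,0.1,-0.03],"hand":0},{"linear":[-0.085,-0.005,-0.03],"rot":[-0.01,0.09,-0.02],"hand":0},{"linear":[-0.085,-0.005,-0.03],"rot":[-0.01,0.09,0],"hand":0},{"linear":[-0.085,-0.005,-0.03],"rot":[0,0.09,0],"hand":0},{"linear":[-0.085,-0.005,-0.03],"rot":[0,0.09,0],"hand":0}]';python3 -c "
from m import *
st()"
```

```text
clock: 17.25
tool_pos: [0.5344, -0.079, 0.1579]
orientation: [70.1, 89.8, 162.6]
force: [8.8, -0.7, 2.8]
opening: 0.012
t 17.25 p [ 0.5344 -0.079   0.1579] yaw(y) -177.59 x [-0.003  0.001 -1.   ] yz 0.003 F [ 8.83 -0.66  2.79] open 0.012 q [ 12.3  11.3 -21.7  -0.1 -57.1  -9.9]
```

```bash
python3 -m crank '[{"linear":[-0.085,-0.01,-0.025],"rot":[0,0.07,-0.03],"hand":0},{"linear":[-0.085,-0.01,-0.025],"rot":[0,0.07,-0.03],"hand":0},{"linear":[-0.085,-0.01,-0.025],"rot":[0,0.08,-0.02],"hand":0},{"linear":[-0.085,-0.008,-0.025],"rot":[0,0.08,0],"hand":0},{"linear":[-0.085,-0.008,-0.025],"rot":[0,0.08,0],"hand":0}]';python3 -c "
from m import *
st()"
```

```text
clock: 17.88
tool_pos: [0.526, -0.0794, 0.1588]
orientation: [-26.4, 89.8, 65.8]
force: [9.3, 0.0, 0.2]
opening: 0.012
t 17.88 p [ 0.526  -0.0794  0.1588] yaw(y) -177.77 x [ 0.002  0.004 -1.   ] yz -0.002 F [9.33 0.03 0.2 ] open 0.012 q [ 12.4  10.3 -22.8  -0.2 -56.8 -10.1]
```

```bash
python3 -m crank '[{"linear":[-0.08,-0.008,-0.035],"rot":[-0.02,0.09,0],"hand":0},{"linear":[-0.08,-0.008,-0.03],"rot":[-0.01,0.09,0],"hand":0},{"linear":[-0.08,-0.008,-0.03],"rot":[0,0.09,0],"hand":0}]';python3 -c "
from m import *
st()"
```

```text
clock: 18.25
tool_pos: [0.5218, -0.0796, 0.1582]
orientation: [-12.0, 89.9, 80.4]
force: [9.3, 0.7, 1.2]
opening: 0.0116
t 18.25 p [ 0.5218 -0.0796  0.1582] yaw(y) -177.63 x [ 0.     0.002 -1.   ] yz -0.001 F [9.34 0.7  1.24] open 0.0116 q [ 12.5  10.  -23.3  -0.2 -56.6 -10.1]
```

```bash
python3 -m crank '[{"linear":[-0.08,-0.008,-0.03],"rot":[0,0.09,0],"hand":0},{"linear":[-0.08,-0.008,-0.03],"rot":[0,0.09,0],"hand":0}]';python3 -c "
from m import *
st()"
```

```text
clock: 18.5
tool_pos: [0.5191, -0.0797, 0.158]
orientation: [3.9, 89.8, 96.3]
force: [9.4, 1.3, 2.2]
opening: 0.012
t 18.5 p [ 0.5191 -0.0797  0.158 ] yaw(y) -177.52 x [-0.     0.003 -1.   ] yz 0.0 F [9.41 1.26 2.24] open 0.012 q [ 12.5   9.8 -23.5  -0.2 -56.6  -9.9]
```

```bash
python3 -m crank '[{"linear":[-0.075,-0.005,-0.028],"rot":[-0.01,0.08,-0.02],"hand":0},{"linear":[-0.075,-0.005,-0.028],"rot":[-0.01,0.08,-0.02],"hand":0}]';python3 -c "
from m import *
st()"
```

```text
clock: 18.75
tool_pos: [0.517, -0.0796, 0.1582]
orientation: [-18.2, 89.9, 74.2]
force: [9.7, -0.4, 2.1]
opening: 0.0119
t 18.75 p [ 0.517  -0.0796  0.1582] yaw(y) -177.63 x [ 0.001  0.002 -1.   ] yz -0.001 F [ 9.71 -0.43  2.07] open 0.0119 q [ 12.7   9.6 -23.9  -0.1 -56.5 -10.2]
```

```bash
python3 -m crank '[{"linear":[-0.075,-0.005,-0.028],"rot":[0,0.08,-0.01],"hand":0},{"linear":[-0.075,-0.005,-0.028],"rot":[0,0.08,-0.01],"hand":0}]';python3 -c "
from m import *
st()"
```

```text
clock: 19.0
tool_pos: [0.515, -0.0797, 0.1583]
orientation: [-35.0, 89.8, 57.4]
force: [11.8, 0.6, 1.2]
opening: 0.0119
t 19.0 p [ 0.515  -0.0797  0.1583] yaw(y) -177.63 x [ 0.002  0.003 -1.   ] yz -0.002 F [11.77  0.55  1.23] open 0.0119 q [ 12.7   9.3 -24.1  -0.2 -56.4 -10.2]
```

Force is up to 11.8 N, so this may be the stop. I'll take one more careful row.

```bash
python3 -m crank '[{"linear":[-0.07,-0.005,-0.028],"rot":[0,0.08,-0.01],"hand":0}]';python3 -c "
from m import *
st()"
```

```text
clock: 19.12
tool_pos: [0.5148, -0.0797, 0.1586]
orientation: [-52.3, 89.7, 40.1]
force: [11.2, -1.2, 2.0]
opening: 0.0119
t 19.12 p [ 0.5148 -0.0797  0.1586] yaw(y) -177.63 x [ 0.003  0.003 -1.   ] yz -0.004 F [11.15 -1.17  1.98] open 0.0119 q [ 12.7   9.2 -24.2  -0.1 -56.3 -10.3]
```

```bash
python3 -m crank '[{"linear":[-0.07,-0.005,-0.028],"rot":[0,0.08,-0.01],"hand":0}]';python3 -c "
from m import *
st()"
```

```text
clock: 19.25
tool_pos: [0.5149, -0.0797, 0.1589]
orientation: [-62.1, 89.6, 30.3]
force: [10.6, -0.5, 1.3]
opening: 0.0116
t 19.25 p [ 0.5149 -0.0797  0.1589] yaw(y) -177.62 x [ 0.005  0.003 -1.   ] yz -0.006 F [10.62 -0.55  1.27] open 0.0116 q [ 12.7   9.2 -24.3  -0.1 -56.2 -10.3]
```

```bash
python3 -m crank '[{"linear":[-0.09,-0.005,-0.035],"rot":[0,0.1,-0.01],"hand":0}]';python3 - <<'E'
from m import *
st()
s=snap('scene','scene10.png');t=snap('top','top10.png')
cv2.imwrite('pics/zf.png',cv2.resize(s['image'][190:260,240:340][...,::-1],(800,560)))
cv2.imwrite('pics/zg.png',cv2.resize(t['image'][140:260,290:450][...,::-1],(800,600)))
E
```

```text
clock: 19.38
tool_pos: [0.5146, -0.0796, 0.1592]
orientation: [-68.2, 89.5, 24.2]
force: [14.6, -2.0, -0.4]
opening: 0.0118
t 19.38 p [ 0.5146 -0.0796  0.1592] yaw(y) -177.59 x [ 0.008  0.003 -1.   ] yz -0.008 F [14.6  -1.97 -0.37] open 0.0118 q [ 12.7   9.  -24.4  -0.1 -56.1 -10.3]
```

View pics/zf.png

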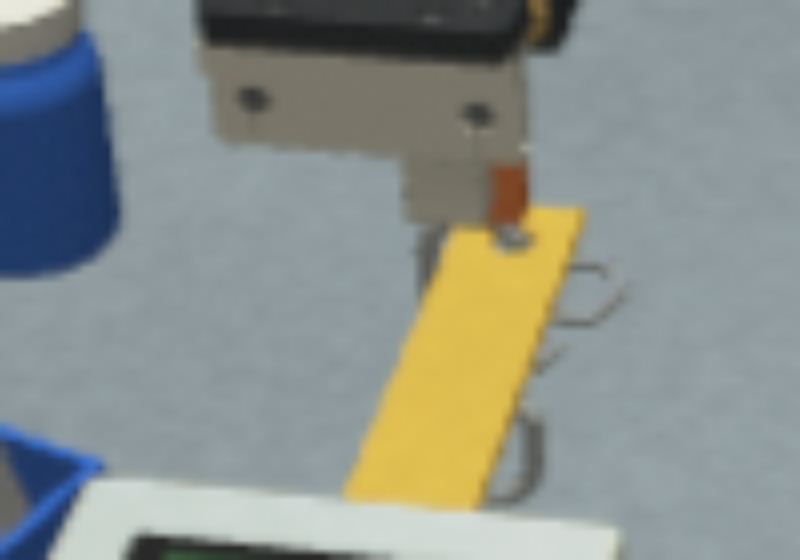

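View pics/zg.png

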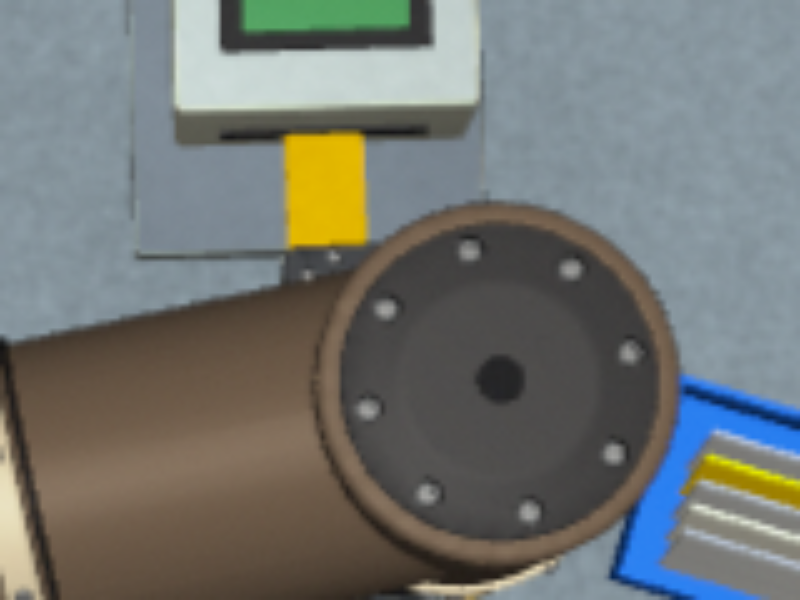

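The tongue is against its stop: 14.6 N and no more motion, with the tip at about -0.218 in scale x. I'll unload the pull, level the hook and seat the bend.

```bash
python3 -m crank '[{"linear":[0.03,-0.003,-0.01],"rot":[0,0.06,0],"hand":0},{"linear":[0,0,-0.01],"rot":[0,0,0],"hand":0},{"linear":[0,0,0],"rot":[0,0,0],"hand":0}]';python3 -c "
from m import *
st()"
```

```text
clock: 19.85
tool_pos: [0.5163, -0.0798, 0.1584]
orientation: [-40.3, 89.7, 52.1]
force: [2.2, 0.1, 1.0]
opening: 0.0116
t 19.85 p [ 0.5163 -0.0798  0.1584] yaw(y) -177.6 x [ 0.003  0.004 -1.   ] yz -0.003 F [2.18 0.06 0.96] open 0.0116 q [ 12.6   9.4 -24.   -0.2 -56.4 -10.1]
```

```bash
python3 -m crank '[{"linear":[0.01,0.02,-0.015],"rot":[-0.03,0.03,0],"hand":0},{"linear":[0,0,-0.015],"rot":[0,0,0],"hand":0},{"linear":[0,0,0],"rot":[0,0,0],"hand":0}]';python3 - <<'E'
from m import *
for i in range(3): st()
s=snap('scene','scene11.png');st()
cv2.imwrite('pics/zh.png',cv2.resize(s['image'][190:260,240:340][...,::-1],(800,560)))
E
```

```text
clock: 20.23
tool_pos: [0.5162, -0.0792, 0.1566]
orientation: [96.9, 89.9, -170.7]
force: [2.4, -0.8, 2.4]
opening: 0.0119
t 20.23 p [ 0.5162 -0.0792  0.1566] yaw(y) -177.59 x [-0.001 -0.    -1.   ] yz 0.001 F [ 2.36 -0.84  2.4 ] open 0.0119 q [ 12.8   9.6 -24.1  -0.  -56.3 -10.4]
t 20.23 p [ 0.5162 -0.0792  0.1566] yaw(y) -177.59 x [-0.001 -0.    -1.   ] yz 0.001 F [ 2.36 -0.84  2.4 ] open 0.0119 q [ 12.8   9.6 -24.1  -0.  -56.3 -10.4]
t 20.23 p [ 0.5162 -0.0792  0.1566] yaw(y) -177.59 x [-0.001 -0.    -1.   ] yz 0.001 F [ 2.36 -0.84  2.4 ] open 0.0119 q [ 12.8   9.6 -24.1  -0.  -56.3 -10.4]
t 20.27 p [ 0.5162 -0.0792  0.1566] yaw(y) -177.59 x [-0.001 -0.    -1.   ] yz 0.001 F [0.93 0.4  2.43] open 0.0118 q [ 12.8   9.6 -24.1  -0.  -56.3 -10.4]
```

View pics/zh.png

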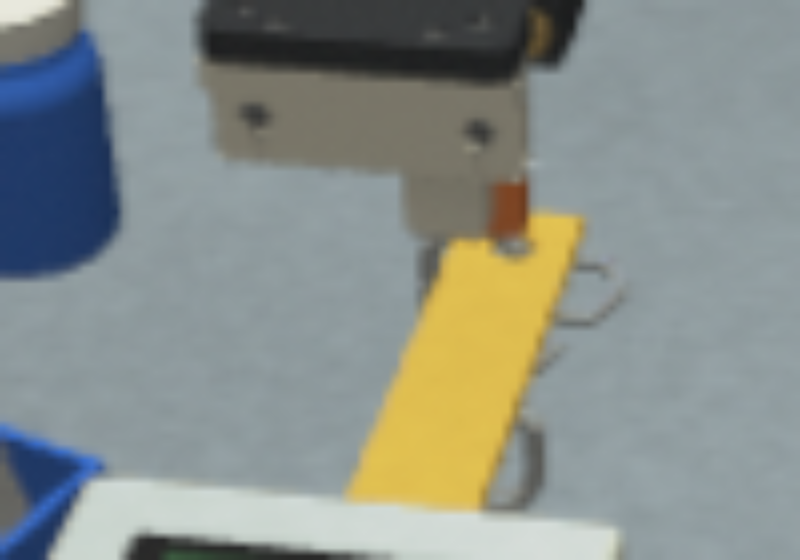

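The hook's bend presses the tongue down by about 3 N. I'll ease up to nearly neutral and then release.

```bash
python3 -m crank '[{"linear":[0.01,0,0.025],"rot":[0,0,0],"hand":0},{"linear":[0,0,0],"rot":[0,0,0],"hand":0}]';python3 -c "
from m import *
st()"
```

```text
clock: 20.52
tool_pos: [0.5163, -0.0791, 0.1579]
orientation: [88.4, 89.9, -179.2]
force: [1.8, -0.3, 1.1]
opening: 0.0114
t 20.52 p [ 0.5163 -0.0791  0.1579] yaw(y) -177.6 x [-0.002 -0.    -1.   ] yz 0.002 F [ 1.77 -0.3   1.1 ] open 0.0114 q [ 12.8   9.6 -23.9  -0.  -56.6 -10.4]
```

```bash
python3 -m crank '[{"linear":[0,0,0],"rot":[0,0,0],"hand":0.18},{"linear":[0,0,0],"rot":[0,0,0],"hand":0.18},{"linear":[0,0,0],"rot":[0,0,0],"hand":0.25},{"linear":[0,0,0],"rot":[0,0,0],"hand":0.35},{"linear":[0,0,0],"rot":[0,0,0],"hand":0.45},{"linear":[0,0,0],"rot":[0,0,0],"hand":0.45}]';python3 - <<'E'
from m import *
st()
s=snap('scene','scene12.png')
cv2.imwrite('pics/zi.png',cv2.resize(s['image'][190:260,240:340][...,::-1],(800,560)))
E
```

```text
clock: 21.28
tool_pos: [0.5146, -0.079, 0.1566]
orientation: [83.8, 89.7, 176.2]
force: [0.2, -0.3, 0.4]
opening: 0.0386
t 21.27 p [ 0.5146 -0.079   0.1566] yaw(y) -177.64 x [-0.006  0.    -1.   ] yz 0.006 F [ 0.21 -0.28  0.36] open 0.0386 q [ 12.8   9.6 -24.   -0.1 -56.7 -10.4]
```

View pics/zi.png

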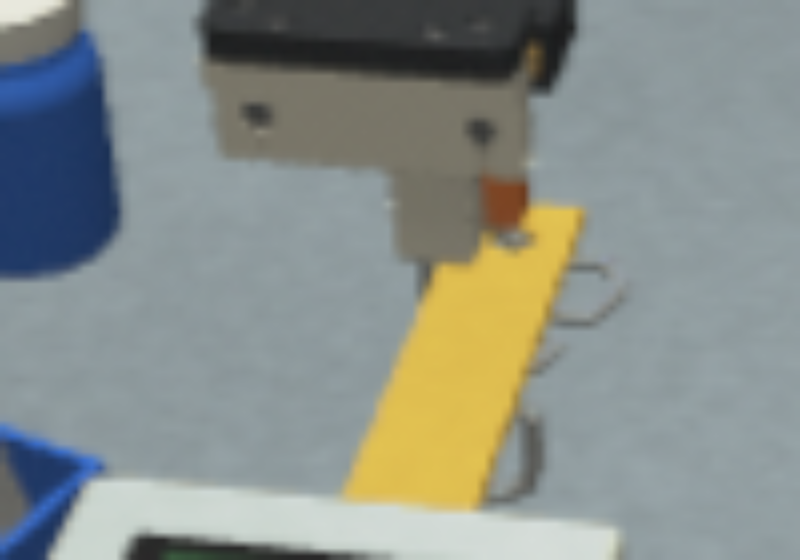

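```bash
python3 -m crank '[{"linear":[0.02,0,0.15],"rot":[0,0,0],"hand":0.45},{"linear":[0,0,0.2],"rot":[0,0,0],"hand":0.45},{"linear":[0,0,0.3],"rot":[0,0,0],"hand":0.45},{"linear":[0,0,0.5],"rot":[0,0,0],"hand":0.45},{"linear":[0,0,0.6],"rot":[0,0,0],"hand":0.45},{"linear":[0,0,0.6],"rot":[0,0,0],"hand":0.45},{"linear":[-0.3,-0.5,0.6],"rot":[0,0,0],"hand":0.45},{"linear":[-0.3,-0.8,0.2],"rot":[0,0,0],"hand":0.45},{"linear":[-0.3,-0.8,0],"rot":[0,0,0],"hand":0.45},{"linear":[-0.2,-0.8,0],"rot":[0,0,0],"hand":0.45},{"linear":[0,-0.5,0],"rot":[0,0,0],"hand":0.45},{"linear":[0,0,0],"rot":[0,0,0],"hand":0.45},{"linear":[0,0,0],"rot":[0,0,0],"hand":0.45},{"linear":[0,0,0],"rot":[0,0,0],"hand":0.45},{"linear":[0,0,0],"rot":[0,0,0],"hand":0.45},{"linear":[0,0,0],"rot":[0,0,0],"hand":0.45}]';python3 - <<'E'
from m import *
st()
s=snap('scene','scene13.png');t=snap('top','top13.png')
cv2.imwrite('pics/zj.png',cv2.resize(s['image'][190:260,240:340][...,::-1],(800,560),interpolation=cv2.INTER_CUBIC))
cv2.imwrite('pics/zk.png',t['image'][...,::-1])
E
```

```text
clock: 23.32
tool_pos: [0.4467, -0.2872, 0.366]
orientation: [-111.0, 89.5, -18.3]
force: [1.0, -0.5, 0.2]
opening: 0.0394
t 23.32 p [ 0.4467 -0.2872  0.366 ] yaw(y) -177.36 x [ 0.008 -0.003 -1.   ] yz -0.008 F [ 1.03 -0.52  0.16] open 0.0394 q [-11.5   3.   -3.9   0.1 -82.6  14.2]
```

View pics/zj.png

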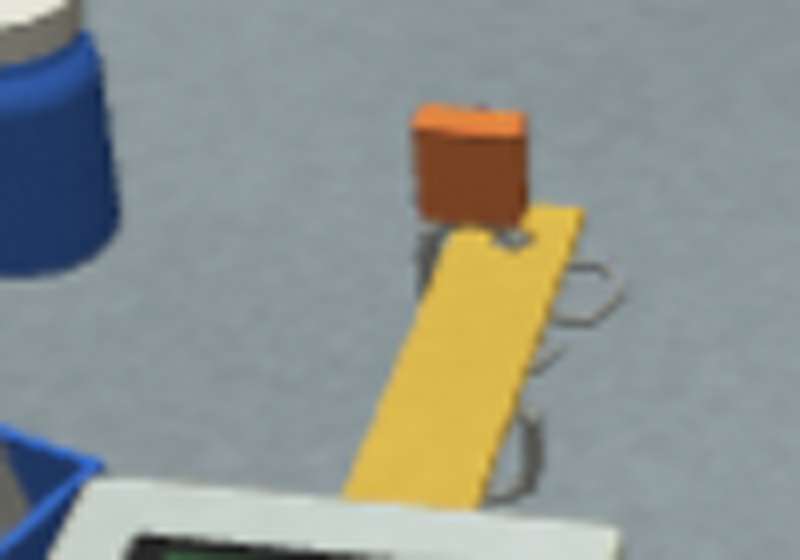

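View pics/zk.png

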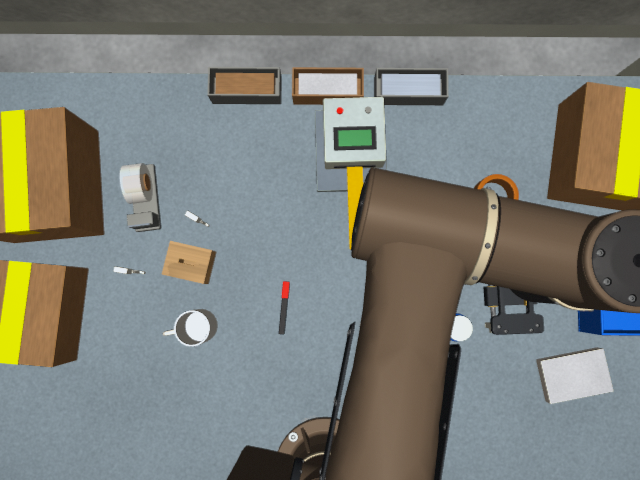

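The hook hangs upright with the lug at (470,165) and the hole at (512,240) in the zoom, and the robot is clear. Last check: hole position, tilt and motion.

```bash
python3 -m crank '[{"linear":[0,0,0],"rot":[0,0,0],"hand":0.45},{"linear":[0,0,0],"rot":[0,0,0],"hand":0.45},{"linear":[0,0,0],"rot":[0,0,0],"hand":0.45},{"linear":[0,0,0],"rot":[0,0,0],"hand":0.45},{"linear":[0,0,0],"rot":[0,0,0],"hand":0.45},{"linear":[0,0,0],"rot":[0,0,0],"hand":0.45},{"linear":[0,0,0],"rot":[0,0,0],"hand":0.45},{"linear":[0,0,0],"rot":[0,0,0],"hand":0.45}]';python3 - <<'E'
from m import *
a=ld('scene13.png');s=snap('scene','scene14.png')
for q in(a,s):
    hsv=cv2.cvtColor(q['image'],cv2.COLOR_RGB2HSV);H,S,V=[hsv[...,i].astype(int) for i in range(3)]
    m=((H<15)&(S>150));m[:195]=0;m[225:]=0;m[:,:280]=0;m[:,320:]=0
    v,u=np.nonzero(m);top=m&(V>200)
    print('lug centroid',u.mean(),v.mean(),len(u),'3d',np.median([pt(q,x,y) for x,y in zip(u,v)],0).round(4))
print('mean abs diff',np.abs(a['image'][195:260,285:325].astype(int)-s['image'][195:260,285:325]).mean())
hole=onz(s,304,219.9,.148);slot=np.array([.684,-.062]);ax=np.array([.9994,.0358]);fr=None
h0=np.array([.5978,-.0612]);print('hole',hole,'moved',(hole[:2]-h0)@ax)
E
```

```text
clock: 24.42
tool_pos: [0.4467, -0.2873, 0.3658]
orientation: [-111.5, 89.5, -18.9]
force: [0.6, -0.2, -0.7]
opening: 0.0393
lug centroid 298.48275862068965 210.2471264367816 174 3d [ 0.5226 -0.0737  0.1728]
lug centroid 298.48275862068965 210.2471264367816 174 3d [ 0.5226 -0.0731  0.1736]
mean abs diff 0.4580769230769231
hole [ 0.52119868 -0.06264862  0.148     ] moved -0.07660722209750742
```

```bash
python3 -c "
from plant import ticket
print(ticket.close_job())"
```

```text
the job is handed in; nothing more can be done
None
```

The job is handed in: the S-hook hangs freely from the scale's tongue, and the tongue is drawn out to its stop. No verdict was reported, so this rests on my own checks. It took about 24.5 s of the 58 s allowed.

**What I did:** I lifted the orange-lug hook from its rest, brought it in from the right side of the tongue and lowered its tip through the hole. I then drew the tongue out about 77 mm, eased off, let go and moved the arm clear.

**What the last checks showed:**
- **Stop:** the tongue stopped moving while the wrist read 14.6 N, the highest reading while drawing.
- **Tip position:** I estimate about x = -0.217 m in the scale's frame, against the allowed -0.207 to -0.224. This comes from the tool pose at release and where I saw the slot. The hole itself measured about 5 mm nearer the head.
- **Hanging at rest:** two pictures about 1.1 s apart show the lug at the same pixel, and the hook looks upright.
- **Robot and bystanders:** the robot is clear of everything. The arm passed high over the bench, and no bystander in view had visibly moved. I did not measure them, and part of the bench was hidden by the arm in the last top view.

**What disagreed or went wrong:**
- **Camera mismatch:** the two cameras disagreed by about 3 mm in y, so I aligned the tip and hole in the scene camera alone.
- **Early in the draw:** the arm gave upward until the tip was back at about z = 0.129–0.130 m, with 9.3 N on the wrist. That was close to the 8 N limit, which applies while the tip is above 0.13 m. I backed off, lowered the tip again and carried on, and I cannot confirm the limit was not briefly passed.

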